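# Load the cartridge heater from the dry cabinet

## Robot

A 7-joint arm with a two-finger parallel gripper is mounted at the origin on the work surface. World frame = base frame: x ahead of the robot, y to its left, z up, the work surface at z = 0. Lengths are in m, angles in rad, forces in N, time in s.
With the tool pointing down it reaches from about 0.425 to 0.925 m from the base axis. Payload 6.8 kg.
Tool frame: the origin (TCP) lies between the finger pads; the fingertips stand r.tcp_to_tips ahead of it and the grasp point (between the pads) is the TCP (r.tcp_to_tips is the distance from the TCP to the fingertips, in m); z points along the fingers, y is the line along which they close (so a half turn about z gives the same grasp; the last joint's range is limited). The gripper opens to 85 mm and grips with 20 to 120 N. Pads are 22 mm wide; open, the fingers measure 114 mm over their backs; the gripper's body (76 mm by 85 mm) begins 54 mm behind the grasp point. The pads swing forward as they close: fully open they stand 13 mm farther back than shut.
Start: joints at [1.176, 0.477, 0.022, 1.555, -0.011, 1.109, -0.083], TCP at [0.191, -0.647, 0.211] pointing down, gripper open.
Joint ranges: [-2.96, 2.96], [-0.34, 2.1], [-1.41, 1.46], [0.24, 2.44], [-1.37, 4.51], [0.17, 1.92], [-2.96, 2.96]. Speed limits (rad/s): [2.39, 2.39, 3.14, 3.14, 3.14, 3.14, 3.14].

## Interface

Orientations are given as a rotation vector (axis times angle).
In Python, from bench import r gives the robot as it stands.
- The arm moves only by the tool servo_tool, never from a script. Its argument "commands" is a list of rows, each a list of 2 entries, a list of its own where there are three numbers: the shift along the tool's x, y, z normalised to -1 to 1, where 1 is 250 mm, then the turn, a rotation vector about the tool's x, y, z normalised to -1 to 1, where 1 is 90 degrees. In form: [[[dx, dy, dz], [ax, ay, az]], ...]. A call has 1 to 20 rows; each row is the pose to reach, as a shift and turn from the pose commanded when the call began, along the tool's axes at that moment; what a row does not reach only later rows make up. A row lasts 1/10 s, in which the tool goes at most 50 mm and 8.59 degrees, less where a joint would pass 70% of its speed; a pose out of reach is approached as far as the arm can. A call with a number of a shift or a turn outside -1 to 1 is refused whole. A call with a gripper value outside its range is refused whole. "claw" is the closure, from 0 (fully open) to 1 (shut), set as the call begins (left out, the last holds). The fingers move at their own pace and stop on an object; "squeeze" is the grip in N (left out, the last holds). Time passes only in rows, so rows that repeat a pose let the fingers close. It gives the time, the measured TCP pose, the force, the opening and the grip force at its end, in the units of the state.
- r.get_obs(): the state, without advancing time (a new reading comes with each control period).
- r.grab_frame(name): name is "side" or "top"; returns (picture, depth): 420x560x3 uint8, red, green, blue; 420x560 float32, m along the optical axis (not along the pixel's ray), 0 where there is no reading.
- r.camera_model(name): a dict with "fx", "fy", "cx", "cy" (pixels), "extrinsics" (4x4, takes a point from camera to world coordinates). Camera axes: x right, y down, z forward; pixel columns grow to the right and rows downward; lengths in m; the calibration is good to about 2 mm. A picture is of the moment at which its call begins. camera_model takes no time and is no camera call.
- r.hand_in(): hands the job in; it is judged then, once.
Trained networks look in the newest picture that a camera, given by its name, has taken for a name from the list of things; names that differ only in an ending like _2 or _b are one class to them, and where a whole thing is asked for, a point or a joint stands for the part that bears it (a point fixed in the world has none). Each returns a list of dicts, best first, with "confidence" (0 to 1); they miss things now and then, are a little off and sometimes report something else, mostly with a low value. They report only what shows in the picture. A call takes as long as a camera call.
- r.boxes_of(camera, target): "uv" ([column, row] in pixels, amid what is visible of it).
- r.mark_of(camera, target): "uv" ([column, row] in pixels: a listed point, or the origin of a listed thing).
The state is a dict: "clock": time; "joints": joint angles; "qvel": joint speeds; "tau": joint torques, N m; "tcp_pos": TCP position; "orientation": TCP orientation; "contact_force": force on the tool from outside, world axes, zero at the start; "moment": the same for the moment, N m; "grip_width": finger opening in m; "gripper_force": force on a finger pad.
Only numpy, scipy, OpenCV 4.12 (cv2) and the standard library are available. Lean on these libraries where they do the work, as an engineer would, in place of code of your own. Each camera call takes 0.05 s, during which the arm holds its last target. There are 200 camera calls.

## Task

Swing the dry cabinet's door wide open by its handle, take out every resin cartridge standing inside and slide each one upright, fully home, into its own well of the cartridge heater. Shut the cabinet door again, and once all are loaded and the door is shut, press the heater's start button. Leave the other things on the bench and the desiccant jar in the cabinet where they are.

Things in the scene. Friction and masses are not known exactly. Their poses are not given: they have to be found in the camera images.
- cabinet: Clear acrylic dry cabinet with aluminium edges, 220 deep (x) x 300 wide (y) x 310 high, fixed on the bench. Origin: centre of its underside; own +x points from the door side to the back, z up. Floor 12 thick, walls and roof 6. The whole front (own x = -110) is the doorway, clear from z = 12 to 304
- door (a joint): Cabinet door, rad: 0 shut, grows as it swings out towards the robot, to 2.0 at most. Vertical hinge on the cabinet's -y front edge (right as the robot faces it). Clear panel with aluminium frame, 12 thick, 300 wide, from z = 4 to 310. The hinge is a little stiff: the door stays where it is left
- handle: The door's blue pull handle: an upright round bar 12 thick, from z = 205 to 296, with a limb back to the panel at each end; its axis 50 in front of the hinge plane (33 clear of the panel), 270 from the hinge along the door. Origin: its grip point, on the bar's axis at z = 275. Its axes are the cabinet's turned by the door angle about +z (x: from handle to panel)
- door_hinge (a point): Point on the door's hinge axis, z = 275; turns with the door
- heater: Cartridge heater, a white bench unit 180 deep (x) x 200 wide (y) x 90 high, 3 kg, standing loose on the bench; origin: centre of its underside, z up. Along its top runs a row of three round wells; between them and its -x edge are a dark display and the start button. The -x side faces the robot, roughly
- start (a joint): Travel of the start button in m: 0 out, 0.006 fully in; it springs back; fully in takes 5 N, and at least 0.004 counts as pressed
- start_top (a point): Centre of the top of the start button: a round grey button 28 in diameter in a black collar on the heater's top, 75 from the row of wells; pressed straight down
- well1 (a point): Centre of the mouth of the heater's -y well, on its top face (90 above the bench). Round, 30 in diameter, 55 deep, flat bottom, rim chamfered 3; wells are 62 apart along the heater's y. A seated cartridge stands 60 proud
- well2 (a point): Centre of the mouth of the heater's middle well, on its top face (90 above the bench). Round, 30 in diameter, 55 deep, flat bottom, rim chamfered 3; wells are 62 apart along the heater's y. A seated cartridge stands 60 proud
- well3 (a point): Centre of the mouth of the heater's +y well, on its top face (90 above the bench). Round, 30 in diameter, 55 deep, flat bottom, rim chamfered 3; wells are 62 apart along the heater's y. A seated cartridge stands 60 proud
- cartridge1: Resin cartridge: plain aluminium tube with a paper band, 28 in diameter, 115 long, 0.12 kg (may vary 0.8 to 1.25 times), standing upright on the cabinet floor 30 to 42 behind the doorway, about 60 from the next. Origin: centre of its lower end, z along it to the top. Either two or three cartridges are there; an absent one reads None
- cartridge2: Resin cartridge: plain aluminium tube with a paper band, 28 in diameter, 115 long, 0.12 kg (may vary 0.8 to 1.25 times), standing upright on the cabinet floor 30 to 42 behind the doorway, about 60 from the next. Origin: centre of its lower end, z along it to the top. Either two or three cartridges are there; an absent one reads None
- cartridge3: Resin cartridge: plain aluminium tube with a paper band, 28 in diameter, 115 long, 0.12 kg (may vary 0.8 to 1.25 times), standing upright on the cabinet floor 30 to 42 behind the doorway, about 60 from the next. Origin: centre of its lower end, z along it to the top. Either two or three cartridges are there; an absent one reads None
- desiccant: Round white-capped desiccant jar, 64 in diameter, 75 high, in the cabinet behind the cartridges; origin at its underside; stays there
- flask: Brass denture flask, 105 x 85 x 58; origin at its underside; leave alone
- bowl: Black rubber mixing bowl, 100 across, 70 high; origin at its underside; leave alone
- bottle: Amber bottle, 64 in diameter, 170 high, on the far side between cabinet and heater; origin at its underside; leave alone
- carton: Cardboard carton, 80 x 120 x 70, beyond the heater; origin at its underside; leave alone
- wrench: Steel wrench, 160 long, lying on the left; leave alone
- spatula: Spatula, 170 long, lying on the right; leave alone

How it is judged:
By the outcome, as a careful person would: the job done as asked, in the order asked, and still so for the second after the job is handed in, with the robot touching nothing.
Of cartridge1, cartridge2, cartridge3 only 2 to 3 are there at a start; the rules pass over those that are not, and their reading is None.
At some moment in a run one of heater may be knocked a few centimetres aside while the robot is not near it.
It also fails if it takes over 208 s, if anything falls off the work surface, if the arm or the gripper's body presses on something with over 40 N, if the wrist force passes 120 N, or if a joint passes its speed limit or range.

## Working session

There is one attempt and no reset: what is moved stays moved. The work goes in short steps, Python scripts to look and compute and a tool call to move; the robot and the scene stay as the last step left them, time stands still between calls to the robot, and variables do not carry over. Pictures are saved under pics/ and viewed, at most 14 in all, crops included, and the job is handed in when it is done.

Besides the shell and the picture viewer there is one more tool, called after "Call:" by a JSON object that holds its "api" and its "payload", one argument or row to a line. servo_tool: Moves the arm, as the interface text tells. Scaled input: -1 to 1 covers 250 mm each way for a shift and 90 degrees each way for a turn. Its arguments: {"type":"object","properties":{"commands":{"type":"array"},"claw":{"type":"number"},"squeeze":{"type":"number"}},"required":["commands"]}

```bash
ls; mkdir -p pics; cat > h.py <<'E'
import numpy as np, cv2
from bench import r
from scipy.spatial.transform import Rotation as R
def px2w(cam,uv,z=None,d=None):
    m=r.camera_model(cam);E=np.array(m["extrinsics"])
    ray=np.array([(uv[0]-m["cx"])/m["fx"],(uv[1]-m["cy"])/m["fy"],1.])
    if d is not None: return (E[:3,:3]@(ray*d)+E[:3,3])
    w=E[:3,:3]@ray; return E[:3,3]+w*(z-E[2,3])/w[2]
def ray(cam,uv):
    m=r.camera_model(cam);E=np.array(m["extrinsics"])
    w=E[:3,:3]@np.array([(uv[0]-m["cx"])/m["fx"],(uv[1]-m["cy"])/m["fy"],1.])
    return E[:3,3],w/np.linalg.norm(w)
def tri(a,b):
    # two-view: [(cam,uv)] -> point, gap
    (p,u),(q,v)=ray(*a),ray(*b)
    t=np.linalg.lstsq(np.c_[u,-v],q-p,rcond=None)[0]
    A,B=p+u*t[0],q+v*t[1]; return (A+B)/2,np.linalg.norm(A-B)
def snap(cam,name=None):
    im,d=r.grab_frame(cam)
    if name: cv2.imwrite(f"pics/{name}.png",cv2.cvtColor(im,cv2.COLOR_RGB2BGR))
    return im,d
def rel(p,rotm=None):
    # shift/turn normalised from current measured pose to world pose
    o=r.get_obs();T=R.from_rotvec(o["orientation"])
    s=T.inv().apply(np.array(p)-o["tcp_pos"])/.25
    t=np.zeros(3) if rotm is None else (T.inv()*rotm).as_rotvec()/(np.pi/2)
    return np.round(s,4),np.round(t,4)
E
python3 - <<'E'
from h import *
np.set_printoptions(precision=4,suppress=True)
o=r.get_obs();print(o,r.tcp_to_tips);print(R.from_rotvec(o["orientation"]).as_matrix())
for c in("side","top"):
    snap(c,c+"0");print(c,r.camera_model(c))
    for n in "handle door_hinge start_top well1 well2 well3 cartridge1 cartridge2 cartridge3 cabinet heater desiccant bottle flask bowl carton wrench spatula".split():
        print(c,n,[(np.round(x["uv"],1).tolist(),round(x["confidence"],2)) for x in r.mark_of(c,n)[:4]])
E
```

```text
pics
{'clock': 0.0, 'joints': array([ 1.1759,  0.4778,  0.0224,  1.5564, -0.0115,  1.1093, -0.0831]), 'qvel': array([ 0.0005,  0.    , -0.0003,  0.0029, -0.0007, -0.0008, -0.0001]), 'tau': array([ -0.0006, -59.6445,   1.6079, -28.1196,   0.0125,   0.0092,
        -0.    ]), 'tcp_pos': array([ 0.1908, -0.6468,  0.2101]), 'orientation': array([-3.1076, -0.4487,  0.0006]), 'contact_force': array([ 0.9163, -0.0981,  0.3487]), 'moment': array([-0.0007, -0.0024,  0.0042]), 'gripper_force': 0.0, 'grip_width': 0.08530997613150748} 0.019
[[ 0.9592  0.2829 -0.0006]
 [ 0.2829 -0.9592  0.0017]
 [-0.0001 -0.0018 -1.    ]]
side {'fx': 514.8216915213962, 'fy': 514.8216915213962, 'cx': 276.00332565193025, 'cy': 196.04049866334339, 'extrinsics': array([[-0.6063, -0.5241,  0.5981, -0.4644],
       [-0.7952,  0.3957, -0.4594,  0.7884],
       [ 0.0041, -0.7541, -0.6567,  1.3185],
       [ 0.    ,  0.    ,  0.    ,  1.    ]])}
side handle [([245.4, 185.4], 0.67)]
side door_hinge [([311.7, 152.5], 0.79)]
side start_top [([207.0, 223.9], 0.54), ([241.4, 263.5], 0.53)]
side well1 [([196.8, 272.8], 0.92), (
[... 1402 characters left out ...]
239.1], 0.8), ([199.8, 235.3], 0.71)]
top cartridge1 [([264.5, 198.5], 0.44), ([278.2, 199.5], 0.39), ([202.0, 259.9], 0.37), ([382.0, 203.7], 0.22)]
top cartridge2 [([264.5, 198.5], 0.44), ([278.2, 199.5], 0.39), ([202.0, 259.9], 0.37), ([382.0, 203.7], 0.22)]
top cartridge3 [([264.5, 198.5], 0.44), ([278.2, 199.5], 0.39), ([202.0, 259.9], 0.37), ([382.0, 203.7], 0.22)]
top cabinet [([285.6, 183.7], 0.85)]
top heater [([189.1, 249.1], 0.78)]
top desiccant []
top bottle [([222.1, 173.7], 0.59)]
top flask [([391.6, 242.9], 0.68), ([383.3, 205.8], 0.59)]
top bowl [([390.9, 241.1], 0.73)]
top carton [([181.2, 185.2], 0.6)]
top wrench [([119.9, 224.7], 0.73)]
top spatula [([430.4, 226.2], 0.86)]
```

View pics/side0.png

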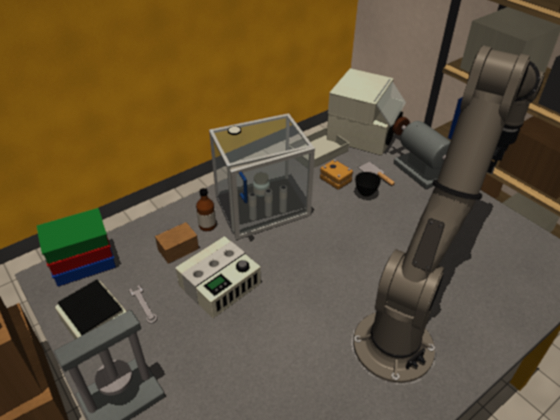

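View pics/top0.png

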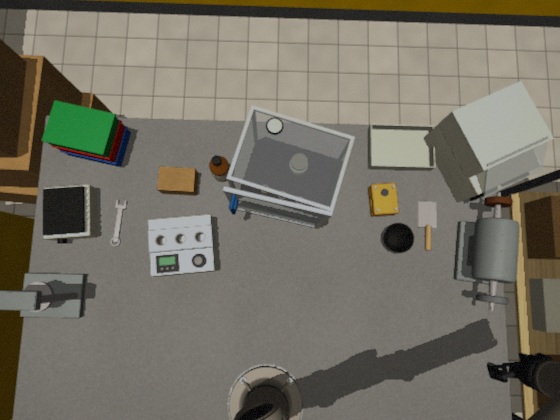

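The side picture shows the cabinet with its blue handle near (244,185), three cartridges around (253,205), (268,200) and (283,198), and the wells at (198,274), (213,264), (228,254). The top picture shows the wells at (161,240), (180,239), (200,237), the button at (198,260) and the handle near (234,203).

```bash
python3 - <<'E'
from h import *
np.set_printoptions(precision=4,suppress=True)
a=cv2.imread("pics/side0.png")[105:245,195:330];b=cv2.imread("pics/top0.png")[95:235,215:365]
a=cv2.resize(a,None,fx=2.9,fy=3.5*2.9/3.5,interpolation=cv2.INTER_CUBIC);b=cv2.resize(b,None,fx=2.7,fy=2.9*2.7/2.9,interpolation=cv2.INTER_CUBIC)
h=max(a.shape[0],b.shape[0]);pad=lambda i:cv2.copyMakeBorder(i,0,h-i.shape[0],0,0,cv2.BORDER_CONSTANT)
cv2.imwrite("pics/crop1.png",np.hstack([pad(a),pad(b)]))
print("hinge",tri(("side",(311.7,152.5)),("top",(333,211.6))),px2w("side",(311.7,152.5),z=.275),px2w("top",(333,211.6),z=.275))
print("handle",tri(("side",(245.4,185.4)),("top",(234,203))),px2w("side",(245.4,185.4),z=.275),px2w("side",(243,174),z=.275))
for s,t in (((198,274),(161,240)),((213,263),(180,239)),((228.6,254.5),(200,236.5)),((242,265),(198,259))):
    print("well/btn",tri(("side",s),("top",t)),px2w("side",s,z=.09),px2w("top",t,z=.09))
E
```

```text
hinge (array([ 0.5857, -0.1715,  0.2812]), np.float64(0.0022984278474682)) [ 0.5928 -0.1764  0.275 ] [ 0.5859 -0.1733  0.275 ]
handle (array([0.6024, 0.0989, 0.2618]), np.float64(0.009612937134893288)) [0.585  0.1047 0.275 ] [0.6371 0.078  0.275 ]
well/btn (array([0.5102, 0.3444, 0.0883]), np.float64(0.002329075244192186)) [0.5079 0.3443 0.09  ] [0.5108 0.3449 0.09  ]
well/btn (array([0.5152, 0.2846, 0.0935]), np.float64(0.0005189627552013129)) [0.5183 0.2833 0.09  ] [0.5154 0.2851 0.09  ]
well/btn (array([0.5244, 0.2223, 0.0843]), np.float64(0.0025611454609507367)) [0.5188 0.2241 0.09  ] [0.5248 0.2223 0.09  ]
well/btn (array([0.4513, 0.2213, 0.0994]), np.float64(0.005723853879157675)) [0.4561 0.215  0.09  ] [0.4535 0.2251 0.09  ]
```

View pics/crop1.png

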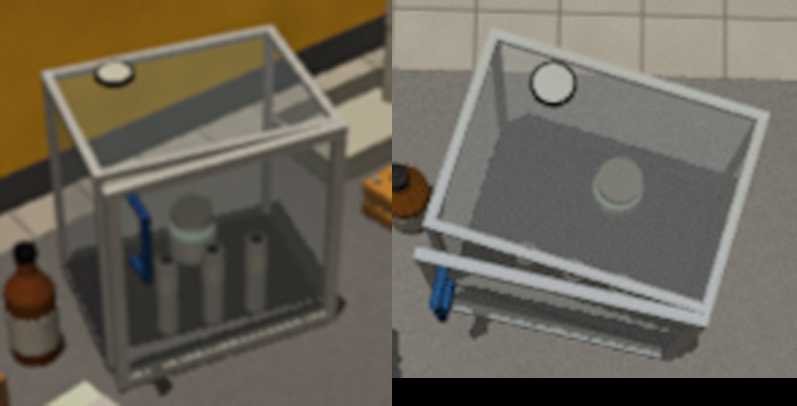

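The crop shows the door slightly ajar, the bar's top and bottom at side px (246,180) and (246,201), and three cartridges standing just behind the doorway. I'll fit the cabinet pose to its corners in both views.

```bash
cat >> h.py <<'E'
def proj(cam,p):
    m=r.camera_model(cam);E=np.array(m["extrinsics"]);q=E[:3,:3].T@(np.asarray(p)-E[:3,3])
    return np.array([m["fx"]*q[0]/q[2]+m["cx"],m["fy"]*q[1]/q[2]+m["cy"]])
def cab(c,p):  # cabinet pose c=(x,y,yaw)
    return np.r_[R.from_euler("z",c[2]).as_matrix()[:2,:2]@np.array(p[:2])+c[:2],p[2]]
def doorpt(c,a,p): # p in door coords: from hinge, shut orientation. door opens outwards (free edge to -x): turn +a about z 
    q=R.from_euler("z",a).as_matrix()[:2,:2]@np.array(p[:2]); return cab(c,[q[0]-.11,q[1]-.15,p[2]])
E
python3 - <<'E'
from h import *
from scipy.optimize import least_squares
np.set_printoptions(precision=4,suppress=True)
T=lambda u,v:((u-391.5)/2.7+215,v/2.7+95);S=lambda u,v:(u/2.9+195,v/2.9+105)
C=[("top",T(426,225),(-.11,.15,.31)),("top",T(491,30),(.11,.15,.31)),("top",T(768,113),(.11,-.15,.31)),
("side",S(42,75),(.11,.15,.31)),("side",S(270,27),(.11,-.15,.31)),("side",S(97,178),(-.11,.15,.31)),]
D=[("side",(245.4,185.4),(-.05,.27,.275)),("side",S(150,282),(-.05,.27,.205)),("top",T(414,255),(-.011,.30,.31)),("side",S(104,192),(-.011,.30,.31))]
f=lambda x:np.concatenate([proj(k,cab(x[:3],p))-u for k,u,p in C]+[proj(k,doorpt(x[:3],x[3],p))-u for k,u,p in D])
s=least_squares(f,[.7,-.05,-.25,.1],loss="soft_l1");print(s.x,"\n",f(s.x).reshape(-1,2))
c,a=s.x[:3],s.x[3]
print("hinge",doorpt(c,a,(0,0,.275)),"handle",doorpt(c,a,(-.05,.27,.275)))
for z in (0,.6,1.2,1.6,2): print(z,doorpt(c,z,(-.05,.27,.275)))
E
```

```text
[ 0.7259 -0.0556 -0.2761  0.0641] 
 [[-0.5452  1.263 ]
 [-0.0104 -0.2745]
 [ 1.0016  0.0383]
 [-0.6306 -0.4151]
 [ 0.1387 -0.4731]
 [-0.6326  0.1119]
 [-0.3467 -0.3623]
 [-0.9092 -0.6692]
 [ 0.875   0.762 ]
 [ 0.239   0.6732]]
hinge [ 0.5792 -0.17    0.275 ] handle [0.5871 0.1045 0.275 ]
0 [0.6047 0.1035 0.275 ]
0.6 [0.4459 0.0701 0.275 ]
1.2 [ 0.3336 -0.0471  0.275 ]
1.6 [ 0.3052 -0.1524  0.275 ]
2 [ 0.32   -0.2605  0.275 ]
```

Call:
{"api": "servo_tool", "payload": {
  "commands": [
    [[0, 0, -0.76], [0, 0, 0]],
    [[0, 0, -0.76], [0, 0, 0]],
    [[0, 0, -0.76], [0, 0, 0]],
    [[0, 0, -0.76], [0, 0, 0]],
    [[0.79, -0.81, -0.76], [0, 0, 0]],
    [[0.79, -0.81, -0.76], [0, 0, 0]],
    [[0.79, -0.81, -0.76], [0, 0, 0]],
    [[0.79, -0.81, -0.76], [0, 0, 0]],
    [[0.79, -0.81, -0.76], [0, 0, 0]],
    [[0.79, -0.81, -0.76], [0, 0, 0]],
    [[0.79, -0.81, -0.76], [0, 0, 0]]
  ],
  "claw": 0.35
}}

```text
clock: 3.0
tcp_pos: [0.3265, -0.3926, 0.4019]
orientation: [3.107, 0.462, 0.003]
contact_force: [-0.2, -0.1, 0.4]
grip_width: 0.0556
gripper_force: 0.0
```

Call:
{"api": "servo_tool", "payload": {
  "commands": [
    [[0.79, -0.81, 0], [0, 0, 0.318]],
    [[0.79, -0.81, 0], [0, 0, 0.318]],
    [[0.79, -0.81, 0], [0, 0, 0.318]],
    [[0.79, -0.81, 0], [0, 0, 0.318]],
    [[0.79, -0.81, 0], [0, 0, 0.318]],
    [[0.79, -0.81, 0], [0, 0, 0.318]],
    [[0.79, -0.81, 0], [0, 0, 0.318]],
    [[0.79, -0.81, 0], [0, 0, 0.318]]
  ]
}}

```text
clock: 3.8
tcp_pos: [0.4555, -0.1471, 0.4011]
orientation: [3.124, -0.33, -0.0]
contact_force: [-0.4, -0.4, 0.3]
grip_width: 0.0556
gripper_force: 0.0
```

```bash
cat >> h.py <<'E'
def pose(tilt,yaw,flip=1):
    # tool z = down tilted forward by tilt towards heading yaw; tool y = -/+ left of heading
    z=np.array([np.sin(tilt)*np.cos(yaw),np.sin(tilt)*np.sin(yaw),-np.cos(tilt)])
    y=np.array([np.sin(yaw),-np.cos(yaw),0])*flip
    return R.from_matrix(np.c_[np.cross(y,z),y,z])
E
python3 - <<'E'
from h import *
np.set_printoptions(precision=4,suppress=True)
o=r.get_obs();print(o["clock"],o["tcp_pos"],o["joints"],o["grip_width"])
print(rel((.587,.1045,.36),pose(0,-.212)))
E
```

```text
3.8 [ 0.4555 -0.1471  0.4011] [ 0.554   0.039  -0.3821  1.7041  0.0152  1.4014 -1.6119] 0.055564601184232607
(array([ 0.3036, -1.0943,  0.164 ]), array([ 0.0003, -0.    ,  0.0008]))
```

Call:
{"api": "servo_tool", "payload": {
  "commands": [
    [[0.25, -0.9, 0], [0, 0, 0]],
    [[0.25, -0.9, 0], [0, 0, 0]],
    [[0.25, -0.9, 0], [0, 0, 0]],
    [[0.25, -0.9, 0], [0, 0, 0]],
    [[0.25, -0.9, 0], [0, 0, 0]],
    [[0.25, -0.9, 0], [0, 0, 0]],
    [[0.25, -0.9, 0], [0, 0, 0]]
  ]
}}

```text
clock: 4.5
tcp_pos: [0.5642, 0.0575, 0.4005]
orientation: [3.123, -0.336, -0.001]
contact_force: [0.1, -0.6, -0.3]
grip_width: 0.0554
gripper_force: 0.0
```

```bash
python3 - <<'E'
from h import *
print(rel((.587,.1045,.36),pose(0,-.212)),rel((.587,.1045,.275)))
E
```

```text
(array([ 0.0492, -0.2034,  0.1618]), array([ 0.0007,  0.0005, -0.0016])) (array([ 0.0494, -0.2038,  0.5018]), array([0., 0., 0.]))
```

Call:
{"api": "servo_tool", "payload": {
  "commands": [
    [[0.05, -0.204, 0.1], [0, 0, 0]],
    [[0.05, -0.204, 0.1], [0, 0, 0]],
    [[0.05, -0.204, 0.25], [0, 0, 0]],
    [[0.05, -0.204, 0.38], [0, 0, 0]],
    [[0.05, -0.204, 0.5], [0, 0, 0]],
    [[0.05, -0.204, 0.5], [0, 0, 0]]
  ]
}}

```text
clock: 5.1
tcp_pos: [0.5845, 0.1024, 0.2719]
orientation: [3.119, -0.339, -0.011]
contact_force: [0.0, -0.2, -0.5]
grip_width: 0.0552
gripper_force: 0.0
```

Call:
{"api": "servo_tool", "payload": {
  "commands": [
    [[0, 0, 0], [0, 0, 0]],
    [[0, 0, 0], [0, 0, 0]],
    [[0, 0, 0], [0, 0, 0]],
    [[0, 0, 0], [0, 0, 0]],
    [[0, 0, 0], [0, 0, 0]],
    [[0, 0, 0], [0, 0, 0]]
  ],
  "claw": 1,
  "squeeze": 40
}}

```text
clock: 5.7
tcp_pos: [0.5879, 0.1071, 0.2781]
orientation: [-3.123, 0.333, -0.005]
contact_force: [-0.1, -0.9, 6.1]
grip_width: 0.0076
gripper_force: 37.3
```

```bash
python3 - <<'E'
from h import *
np.set_printoptions(precision=3,suppress=True)
c=(.7259,-.0556,-.2761);a0=.0641
off=r.get_obs()["tcp_pos"]-doorpt(c,a0,(-.05,.27,.275));print(off)
for a in np.arange(.1,1.5,.1):
    p=doorpt(c,a,(-.05,.27,.275));s,t=rel(p,pose(0,-.2761+a));print(round(a,2),p,s.round(3).tolist(),t.round(3).tolist())
E
```

```text
[0.001 0.003 0.003]
0.1 [0.577 0.105 0.275] [-0.04, 0.018, 0.012] [-0.001, -0.002, -0.023]
0.2 [0.55  0.103 0.275] [-0.146, 0.048, 0.012] [-0.001, -0.002, -0.087]
0.3 [0.523 0.099 0.275] [-0.248, 0.087, 0.012] [-0.0, -0.002, -0.151]
0.4 [0.496 0.092 0.275] [-0.346, 0.137, 0.011] [-0.0, -0.002, -0.214]
0.5 [0.47  0.082 0.275] [-0.438, 0.196, 0.011] [-0.0, -0.002, -0.278]
0.6 [0.446 0.07  0.275] [-0.524, 0.264, 0.01] [-0.0, -0.002, -0.342]
0.7 [0.423 0.056 0.275] [-0.603, 0.341, 0.01] [-0.0, -0.002, -0.405]
0.8 [0.401 0.039 0.275] [-0.674, 0.425, 0.01] [0.0, -0.002, -0.469]
0.9 [0.381 0.02  0.275] [-0.736, 0.515, 0.01] [0.0, -0.002, -0.533]
1.0 [ 0.363 -0.001  0.275] [-0.789, 0.612, 0.009] [0.0, -0.002, -0.596]
1.1 [ 0.347 -0.023  0.275] [-0.832, 0.713, 0.009] [0.0, -0.002, -0.66]
1.2 [ 0.334 -0.047  0.275] [-0.864, 0.818, 0.009] [0.0, -0.002, -0.724]
1.3 [ 0.323 -0.072  0.275] [-0.886, 0.925, 0.009] [0.001, -0.002, -0.787]
1.4 [ 0.314 -0.098  0.275] [-0.897, 1.034, 0.008] [0.001, -0.002, -0.851]
```

Call:
{"api": "servo_tool", "payload": {
  "commands": [
    [[-0.04, 0.018, 0], [0, 0, -0.023]],
    [[-0.09, 0.03, 0], [0, 0, -0.055]],
    [[-0.146, 0.048, 0], [0, 0, -0.087]],
    [[-0.2, 0.067, 0], [0, 0, -0.12]],
    [[-0.248, 0.087, 0], [0, 0, -0.15]],
    [[-0.3, 0.11, 0], [0, 0, -0.182]],
    [[-0.346, 0.137, 0], [0, 0, -0.214]],
    [[-0.39, 0.165, 0], [0, 0, -0.246]],
    [[-0.438, 0.196, 0], [0, 0, -0.278]],
    [[-0.48, 0.23, 0], [0, 0, -0.31]],
    [[-0.524, 0.264, 0], [0, 0, -0.342]],
    [[-0.524, 0.264, 0], [0, 0, -0.342]]
  ]
}}

```text
clock: 6.9
tcp_pos: [0.4447, 0.0706, 0.2781]
orientation: [3.1, 0.51, 0.005]
contact_force: [-2.4, 2.9, 7.7]
grip_width: 0.0073
gripper_force: 38.0
```

```bash
python3 - <<'E'
from h import *
np.set_printoptions(precision=3,suppress=True)
snap("side");print([(x["uv"],x["confidence"]) for x in r.mark_of("side","handle")],proj("side",r.get_obs()["tcp_pos"]))
print(r.get_obs()["joints"])
E
```

```text
[([284.3, 205.2], 0.47)] [280.834 203.935]
[ 0.357  0.083 -0.68   1.944  0.058  1.13  -1.592]
```

```bash
python3 - <<'E'
from h import *
c=(.7259,-.0556,-.2761)
for a in np.arange(.65,1.26,.05):
    p=doorpt(c,a,(-.05,.27,.278));s,t=rel(p,pose(0,-.2761+a));print(round(a,2),s.round(3).tolist(),t.round(3).tolist())
E
```

```text
0.65 [-0.054, 0.015, 0.0] [0.0, -0.002, -0.031]
0.7 [-0.107, 0.029, 0.0] [0.0, -0.002, -0.063]
0.75 [-0.159, 0.046, -0.0] [0.0, -0.002, -0.095]
0.8 [-0.21, 0.065, -0.0] [0.0, -0.002, -0.126]
0.85 [-0.261, 0.087, -0.0] [0.0, -0.002, -0.158]
0.9 [-0.31, 0.111, -0.001] [0.0, -0.002, -0.19]
0.95 [-0.358, 0.138, -0.001] [0.001, -0.002, -0.222]
1.0 [-0.405, 0.167, -0.001] [0.001, -0.002, -0.254]
1.05 [-0.45, 0.198, -0.001] [0.001, -0.002, -0.286]
1.1 [-0.493, 0.232, -0.001] [0.001, -0.002, -0.317]
1.15 [-0.535, 0.267, -0.001] [0.001, -0.002, -0.349]
1.2 [-0.575, 0.305, -0.002] [0.001, -0.002, -0.381]
1.25 [-0.613, 0.344, -0.002] [0.001, -0.002, -0.413]
```

Call:
{"api": "servo_tool", "payload": {
  "commands": [
    [[-0.054, 0.015, 0], [0, 0, -0.031]],
    [[-0.107, 0.029, 0], [0, 0, -0.063]],
    [[-0.159, 0.046, 0], [0, 0, -0.095]],
    [[-0.21, 0.065, 0], [0, 0, -0.126]],
    [[-0.261, 0.087, 0], [0, 0, -0.158]],
    [[-0.31, 0.111, 0], [0, 0, -0.19]],
    [[-0.31, 0.111, 0], [0, 0, -0.19]]
  ]
}}

```text
clock: 7.7
tcp_pos: [0.3801, 0.0192, 0.278]
orientation: [2.989, 0.964, 0.003]
contact_force: [-2.9, 4.0, 9.8]
grip_width: 0.0076
gripper_force: 39.3
```

```bash
python3 - <<'E'
from h import *
print(r.get_obs()["joints"])
c=(.7259,-.0556,-.2761)
for a in np.arange(.9,1.26,.05):
    p=doorpt(c,a,(-.05,.27,.278));s,t=rel(p,pose(0,-.2761+a));print(round(a,2),s.round(3).tolist(),t.round(3).tolist())
E
```

```text
[ 0.45448822 -0.07092373 -0.61890487  2.07439026 -0.04521108  1.12329823
 -1.09064415]
0.9 [0.005, -0.001, 0.0] [0.001, -0.001, -0.0]
0.95 [-0.049, 0.01, 0.0] [0.001, -0.001, -0.032]
1.0 [-0.102, 0.024, -0.0] [0.001, -0.001, -0.064]
1.05 [-0.155, 0.041, -0.0] [0.001, -0.001, -0.096]
1.1 [-0.206, 0.06, -0.0] [0.001, -0.001, -0.127]
1.15 [-0.256, 0.082, -0.0] [0.001, -0.001, -0.159]
1.2 [-0.306, 0.106, -0.0] [0.001, -0.001, -0.191]
1.25 [-0.354, 0.133, -0.0] [0.001, -0.001, -0.223]
```

Call:
{"api": "servo_tool", "payload": {
  "commands": [
    [[-0.049, 0.01, 0], [0, 0, -0.032]],
    [[-0.102, 0.024, 0], [0, 0, -0.064]],
    [[-0.155, 0.041, 0], [0, 0, -0.096]],
    [[-0.206, 0.06, 0], [0, 0, -0.127]],
    [[-0.256, 0.082, 0], [0, 0, -0.159]],
    [[-0.306, 0.106, 0], [0, 0, -0.191]],
    [[-0.306, 0.106, 0], [0, 0, -0.191]]
  ]
}}

```text
clock: 8.4
tcp_pos: [0.334, -0.0483, 0.278]
orientation: [2.811, 1.398, 0.003]
contact_force: [-1.9, 1.3, 10.3]
grip_width: 0.0074
gripper_force: 39.2
```

```bash
python3 - <<'E'
from h import *
print(r.get_obs()["joints"])
c=(.7259,-.0556,-.2761)
for a in np.arange(1.2,1.81,.05):
    p=doorpt(c,a,(-.05,.27,.278));s,t=rel(p,pose(0,-.2761+a));print(round(a,2),s.round(3).tolist(),t.round(3).tolist())
E
```

```text
[ 0.5048077  -0.16617687 -0.46813994  2.1542752  -0.081414    1.13415265
 -0.57145425]
1.2 [0.003, -0.004, 0.0] [0.002, -0.001, -0.001]
1.25 [-0.051, 0.007, 0.0] [0.002, -0.0, -0.032]
1.3 [-0.104, 0.021, 0.0] [0.002, -0.0, -0.064]
1.35 [-0.156, 0.038, 0.0] [0.002, -0.0, -0.096]
1.4 [-0.208, 0.057, 0.0] [0.002, -0.0, -0.128]
1.45 [-0.258, 0.079, 0.0] [0.002, -0.0, -0.16]
1.5 [-0.307, 0.103, 0.0] [0.002, -0.0, -0.192]
1.55 [-0.355, 0.13, 0.0] [0.002, -0.0, -0.224]
1.6 [-0.402, 0.159, 0.0] [0.002, -0.0, -0.255]
1.65 [-0.447, 0.191, 0.0] [0.002, -0.0, -0.287]
1.7 [-0.49, 0.224, 0.0] [0.002, -0.0, -0.319]
1.75 [-0.532, 0.26, 0.0] [0.002, -0.0, -0.351]
1.8 [-0.572, 0.298, 0.0] [0.002, 0.0, -0.383]
```

Call:
{"api": "servo_tool", "payload": {
  "commands": [
    [[-0.051, 0.007, 0], [0, 0, -0.032]],
    [[-0.104, 0.021, 0], [0, 0, -0.064]],
    [[-0.156, 0.038, 0], [0, 0, -0.096]],
    [[-0.208, 0.057, 0], [0, 0, -0.128]],
    [[-0.258, 0.079, 0], [0, 0, -0.16]],
    [[-0.307, 0.103, 0], [0, 0, -0.192]],
    [[-0.355, 0.13, 0], [0, 0, -0.224]],
    [[-0.402, 0.159, 0], [0, 0, -0.255]],
    [[-0.447, 0.191, 0], [0, 0, -0.287]],
    [[-0.49, 0.224, 0], [0, 0, -0.319]],
    [[-0.532, 0.26, 0], [0, 0, -0.351]],
    [[-0.572, 0.298, 0], [0, 0, -0.383]],
    [[-0.572, 0.298, 0], [0, 0, -0.383]]
  ]
}}

```text
clock: 9.7
tcp_pos: [0.3097, -0.2081, 0.2781]
orientation: [2.267, 2.166, 0.005]
contact_force: [4.3, 0.4, 5.0]
grip_width: 0.0071
gripper_force: 37.1
```

Call:
{"api": "servo_tool", "payload": {
  "commands": [
    [[0, 0, 0], [0, 0, 0]],
    [[0, 0, 0], [0, 0, 0]],
    [[0, 0, 0], [0, 0, 0]],
    [[0, 0, -0.2], [0, 0, 0]],
    [[0, 0, -0.4], [0, 0, 0]],
    [[0, 0, -0.6], [0, 0, 0]],
    [[0, 0, -0.6], [0, 0, 0]]
  ],
  "claw": 0.45
}}

```text
clock: 10.4
tcp_pos: [0.3089, -0.2073, 0.4325]
orientation: [2.264, 2.162, 0.005]
contact_force: [-0.5, 0.6, -0.6]
grip_width: 0.0471
gripper_force: 0.0
```

```bash
python3 - <<'E'
from h import *
print(r.get_obs()["joints"])
for cam in("side","top"):
    snap(cam,cam+"1")
    for n in ("handle","cartridge1","well1","start_top"): print(cam,n,[(np.round(x["uv"],1).tolist(),round(x["confidence"],2)) for x in r.mark_of(cam,n)])
E
```

```text
[ 0.58532354 -0.19121848 -0.1312904   1.84534361 -0.02443471  1.47493508
  0.41236339]
side handle [([377.8, 191.1], 0.54), ([254.9, 220.0], 0.53)]
side cartridge1 [([250.6, 220.4], 0.78), ([269.0, 214.5], 0.6), ([281.7, 212.2], 0.51), ([311.2, 153.4], 0.35)]
side well1 [([228.6, 252.7], 0.87), ([199.4, 275.5], 0.85), ([213.1, 263.3], 0.84), ([363.0, 190.3], 0.68)]
side start_top [([240.1, 260.8], 0.56)]
top handle [([343.7, 312.5], 0.58)]
top cartridge1 [([263.6, 195.9], 0.55), ([294.7, 206.4], 0.53), ([278.8, 203.4], 0.47)]
top well1 [([186.3, 247.3], 0.73), ([157.5, 239.9], 0.67), ([181.8, 240.1], 0.64), ([197.9, 234.1], 0.6)]
top start_top [([198.6, 260.6], 0.6), ([264.0, 194.4], 0.26)]
```

View pics/side1.png

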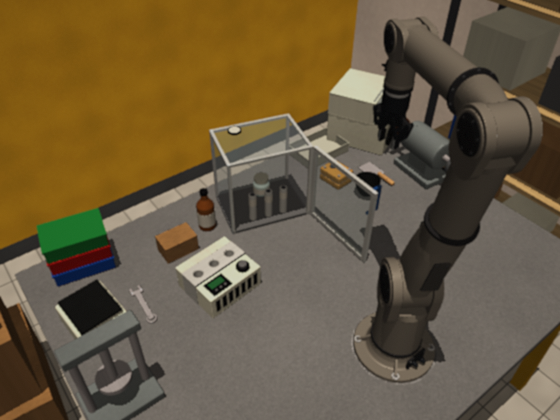

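Door stands at about 1.8 rad; three cartridges are at side px (253,205), (268,201), (283,197), and the heater is unchanged.

```bash
python3 - <<'E'
from h import *
np.set_printoptions(precision=4,suppress=True)
c=np.array((.7259,-.0556,-.2761))
loc=lambda p:R.from_euler("z",-c[2]).as_matrix()[:2,:2]@(p[:2]-c[:2])
S=[(250.6,220.4),(269,214.5),(281.7,212.2)];T=[(263.6,195.9),(278.8,203.4),(294.7,206.4)]
for s,t in zip(S,T):
    a=px2w("side",s,z=.012);b=px2w("top",t,z=.012);q,g=tri(("side",s),("top",t));print(a,b,q,g,"local",loc(a),loc(b))
a=cv2.imread("pics/side1.png")[170:235,235:305];b=cv2.imread("pics/top1.png")[180:225,245:315]
a=cv2.resize(a,None,fx=5.5,fy=5.5,interpolation=cv2.INTER_CUBIC);b=cv2.resize(b,None,fx=5.5,fy=5.5,interpolation=cv2.INTER_CUBIC)
h=max(a.shape[0],b.shape[0]);pad=lambda i:cv2.copyMakeBorder(i,0,h-i.shape[0],0,0,cv2.BORDER_CONSTANT)
cv2.imwrite("pics/crop2.png",np.hstack([pad(a),pad(b)]))
E
```

```text
[0.6736 0.0312 0.012 ] [0.6762 0.0252 0.012 ] [0.6785 0.0264 0.0051] 0.0027464412212184807 local [-0.074   0.0693] [-0.0698  0.0642]
[ 0.6583 -0.0415  0.012 ] [ 0.6514 -0.0275  0.012 ] [ 0.6466 -0.0293  0.0281] 0.005714807924824097 local [-0.0689 -0.0048] [-0.0794  0.0067]
[ 0.6398 -0.0868  0.012 ] [ 0.6423 -0.0822  0.012 ] [ 0.6403 -0.084   0.0136] 0.005079707472787376 local [-0.0744 -0.0535] [-0.0732 -0.0484]
```

View pics/crop2.png

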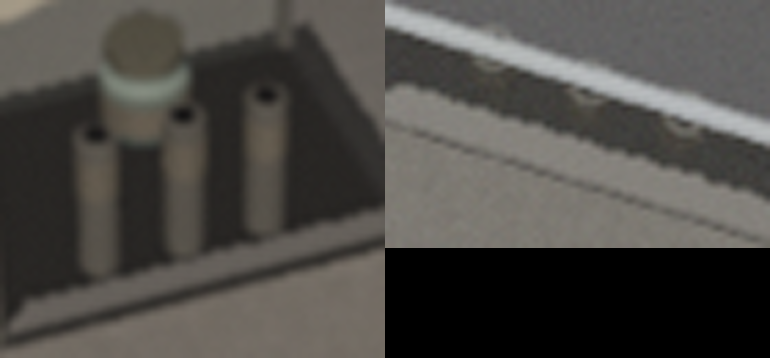

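The side half of the crop shows the cartridge tops at about (252.5,194.7), (268.3,190.9), (283.4,187.5), and the bases at about (253,218.7), (268.6,215.5), (283,211.3).

```bash
python3 - <<'E'
from h import *
np.set_printoptions(precision=4,suppress=True)
c=np.array((.7259,-.0556,-.2761))
loc=lambda p:R.from_euler("z",-c[2]).as_matrix()[:2,:2]@(p[:2]-c[:2])
for t,b in zip([(252.5,194.7),(268.3,190.9),(283.4,187.5)],[(253,218.7),(268.6,215.5),(283,211.3)]):
    a=px2w("side",t,z=.127);b=px2w("side",b,z=.012);print(a,b,"local",loc(a),loc(b))
im,d=snap("top")
for t in [(263.6,193),(281,197),(299,203)]: print(d[int(t[1])-3:int(t[1])+4,int(t[0])].round(3))
E
```

```text
[0.6766 0.0169 0.127 ] [0.6756 0.019  0.012 ] local [-0.0672  0.0563] [-0.0687  0.0581]
[ 0.6595 -0.04    0.127 ] [ 0.6548 -0.037   0.012 ] local [-0.0681 -0.0031] [-0.0735 -0.0015]
[ 0.642  -0.0945  0.127 ] [ 0.6407 -0.0937  0.012 ] local [-0.0701 -0.0603] [-0.0716 -0.0598]
[1.1   1.287 1.287 1.292 0.    1.328 1.345]
[1.104 1.097 1.107 1.285 1.285 1.285 1.297]
[1.097 1.098 1.284 1.284 1.284 1.293 1.309]
```

```bash
cat >> h.py <<'E'
def plan(*ts):
    # ts: (pos, Rotation) ; prints row from current pose and min. number of rows from the previous
    o=r.get_obs();pp,pr=np.array(o["tcp_pos"]),R.from_rotvec(o["orientation"])
    for p,q in ts:
        s,t=rel(p,q);n=max(np.linalg.norm(np.array(p)-pp)/.05,np.degrees((pr.inv()*q).magnitude())/8.59)
        print([s.round(3).tolist(),t.round(3).tolist()],"rows",round(n,1));pp,pr=np.array(p),q
CAB=np.array((.7259,-.0556,-.2761))
E
python3 - <<'E'
from h import *
plan(((.43,.0,.45),pose(0,.55)))
E
```

```text
[[0.847, 0.455, -0.098], [-0.001, 0.0, 0.62]] rows 6.5
```

Call:
{"api": "servo_tool", "payload": {
  "commands": [
    [[0.847, 0.455, -0.1], [0, 0, 0.62]],
    [[0.847, 0.455, -0.1], [0, 0, 0.62]],
    [[0.847, 0.455, -0.1], [0, 0, 0.62]],
    [[0.847, 0.455, -0.1], [0, 0, 0.62]],
    [[0.847, 0.455, -0.1], [0, 0, 0.62]],
    [[0.847, 0.455, -0.1], [0, 0, 0.62]],
    [[0.847, 0.455, -0.1], [0, 0, 0.62]],
    [[0.847, 0.455, -0.1], [0, 0, 0.62]]
  ]
}}

```text
clock: 11.75
tcp_pos: [0.4305, 0.0012, 0.4508]
orientation: [-3.024, -0.851, 0.001]
contact_force: [-0.3, -0.7, 0.5]
grip_width: 0.0469
gripper_force: 0.0
```

```bash
python3 - <<'E'
from h import *
plan(((.47,.07,.40),pose(np.radians(40),-.276)),((.54,.057,.25),pose(np.radians(40),-.276)))
E
```

```text
[[0.278, -0.152, 0.203], [-0.183, 0.419, 0.503]] rows 7.1
[[0.49, 0.038, 0.803], [-0.183, 0.419, 0.503]] rows 3.3
```

Call:
{"api": "servo_tool", "payload": {
  "commands": [
    [[0.278, -0.152, 0.2], [-0.183, 0.419, 0.503]],
    [[0.278, -0.152, 0.2], [-0.183, 0.419, 0.503]],
    [[0.278, -0.152, 0.2], [-0.183, 0.419, 0.503]],
    [[0.278, -0.152, 0.2], [-0.183, 0.419, 0.503]],
    [[0.278, -0.152, 0.2], [-0.183, 0.419, 0.503]],
    [[0.278, -0.152, 0.2], [-0.183, 0.419, 0.503]],
    [[0.278, -0.152, 0.2], [-0.183, 0.419, 0.503]],
    [[0.278, -0.152, 0.2], [-0.183, 0.419, 0.503]],
    [[0.49, 0.038, 0.8], [-0.183, 0.419, 0.503]],
    [[0.49, 0.038, 0.8], [-0.183, 0.419, 0.503]],
    [[0.49, 0.038, 0.8], [-0.183, 0.419, 0.503]],
    [[0.49, 0.038, 0.8], [-0.183, 0.419, 0.503]]
  ],
  "claw": 0.48
}}

```text
clock: 12.95
tcp_pos: [0.5201, 0.0551, 0.2852]
orientation: [2.831, -0.379, 1.025]
contact_force: [-0.3, -0.4, 0.2]
grip_width: 0.0444
gripper_force: 0.0
```

```bash
python3 - <<'E'
from h import *
print(r.get_obs()["joints"].round(2))
q=pose(np.radians(40),-.276)
plan(((.565,.0495,.105),q),((.676,.018,.102),q))
E
```

```text
[ 0.65 -0.11 -1.09  2.25  0.77  0.53 -2.89]
[[-0.325, -0.038, 0.667], [0.006, 0.001, 0.008]] rows 3.7
[[0.021, -0.036, 0.973], [0.006, 0.001, 0.008]] rows 2.3
```

```bash
python3 - <<'E'
from h import *
q=pose(np.radians(40),-.276)
plan(((.47,.06,.40),q*R.from_euler("z",-np.pi/2)))
E
```

```text
[[0.142, 0.042, -0.479], [0.004, 0.005, -0.992]] rows 10.4
```

Call:
{"api": "servo_tool", "payload": {
  "commands": [
    [[0.14, 0.04, -0.48], [0, 0, 0]],
    [[0.14, 0.04, -0.48], [0, 0, 0]],
    [[0.14, 0.04, -0.48], [0, 0, -0.2]],
    [[0.14, 0.04, -0.48], [0, 0, -1]],
    [[0.14, 0.04, -0.48], [0, 0, -1]],
    [[0.14, 0.04, -0.48], [0, 0, -1]],
    [[0.14, 0.04, -0.48], [0, 0, -1]],
    [[0.14, 0.04, -0.48], [0, 0, -1]],
    [[0.14, 0.04, -0.48], [0, 0, -1]],
    [[0.14, 0.04, -0.48], [0, 0, -1]],
    [[0.14, 0.04, -0.48], [0, 0, -1]],
    [[0.14, 0.04, -0.48], [0, 0, -1]],
    [[0.14, 0.04, -0.48], [0, 0, -1]],
    [[0.14, 0.04, -0.48], [0, 0, -1]]
  ]
}}

```text
clock: 14.35
tcp_pos: [0.4697, 0.06, 0.4013]
orientation: [2.005, 1.53, 0.538]
contact_force: [-0.3, -0.7, 0.2]
grip_width: 0.0444
gripper_force: 0.0
```

Call:
{"api": "servo_tool", "payload": {
  "commands": [
    [[0, 0, 0], [0, 0, -0.99]],
    [[0, 0, 0], [0, 0, -0.99]],
    [[0, 0, 0], [0, 0, -0.99]],
    [[0, 0, 0], [0, 0, -0.99]],
    [[0, 0, 0], [0, 0, -0.99]],
    [[0, 0, 0], [0, 0, -0.99]],
    [[0, 0, 0], [0, 0, -0.99]],
    [[0, 0, 0], [0, 0, -0.99]],
    [[0, 0, 0], [0, 0, -0.99]],
    [[0, 0, 0], [0, 0, -0.99]],
    [[0, 0, 0], [0, 0, -0.99]],
    [[0, 0, 0], [0, 0, -0.99]]
  ]
}}

```text
clock: 15.55
tcp_pos: [0.4697, 0.0599, 0.4014]
orientation: [0.351, 2.422, -0.133]
contact_force: [0.2, 0.1, 0.0]
grip_width: 0.0443
gripper_force: 0.0
```

```bash
python3 - <<'E'
from h import *
print(r.get_obs()["joints"].round(2))
q=pose(np.radians(40),-.276,-1)
plan(((.565,.0495,.25),q),((.565,.0495,.105),q),((.676,.018,.102),q))
E
```

```text
[-0.46 -0.32 -0.15  2.18  0.63  0.91  0.36]
[[0.101, 0.071, 0.706], [-0.007, 0.001, -0.005]] rows 3.6
[[0.474, 0.073, 1.15], [-0.007, 0.001, -0.005]] rows 2.9
[[0.129, 0.079, 1.456], [-0.007, 0.001, -0.005]] rows 2.3
```

Call:
{"api": "servo_tool", "payload": {
  "commands": [
    [[0.1, 0.071, 0.7], [0, 0, 0]],
    [[0.1, 0.071, 0.7], [0, 0, 0]],
    [[0.1, 0.071, 0.7], [0, 0, 0]],
    [[0.1, 0.071, 0.7], [0, 0, 0]],
    [[0.1, 0.071, 0.7], [0, 0, 0]],
    [[0.4, 0.073, 1], [0, 0, 0]],
    [[0.4, 0.073, 1], [0, 0, 0]],
    [[0.4, 0.073, 1], [0, 0, 0]]
  ]
}}

```text
clock: 16.35
tcp_pos: [0.5555, 0.0525, 0.1458]
orientation: [0.351, 2.42, -0.132]
contact_force: [1.3, -0.3, 0.3]
grip_width: 0.0444
gripper_force: 0.0
```

```bash
python3 - <<'E'
from h import *
print(r.get_obs()["joints"].round(2))
q=pose(np.radians(40),-.276,-1)
plan(((.565,.0495,.107),q),((.678,.0175,.104),q))
E
```

```text
[-0.4   0.21 -0.11  2.39  1.56  0.5  -0.64]
[[0.07, -0.0, 0.144], [-0.006, 0.002, -0.005]] rows 0.8
[[-0.282, 0.006, 0.456], [-0.006, 0.002, -0.005]] rows 2.3
```

Call:
{"api": "servo_tool", "payload": {
  "commands": [
    [[0.07, 0, 0.144], [0, 0, 0]],
    [[0.07, 0, 0.144], [0, 0, 0]],
    [[-0.05, 0.002, 0.25], [0, 0, 0]],
    [[-0.17, 0.004, 0.35], [0, 0, 0]],
    [[-0.25, 0.005, 0.425], [0, 0, 0]],
    [[-0.282, 0.006, 0.456], [0, 0, 0]],
    [[-0.282, 0.006, 0.456], [0, 0, 0]]
  ]
}}

```text
clock: 17.05
tcp_pos: [0.6798, 0.0169, 0.107]
orientation: [0.351, 2.417, -0.133]
contact_force: [0.0, -0.3, 0.6]
grip_width: 0.044
gripper_force: 0.0
```

```bash
python3 - <<'E'
from h import *
print(r.get_obs()["joints"].round(2),r.get_obs()["tcp_pos"])
a,_=snap("side");b,_=snap("top")
cv2.imwrite("pics/crop3.png",cv2.cvtColor(np.hstack([cv2.resize(a[150:250,220:310],None,fx=4.4,fy=4.4),cv2.resize(b[150:250,230:320],None,fx=4.4,fy=4.4)]),cv2.COLOR_RGB2BGR))
E
```

```text
[-0.3   0.43 -0.01  2.17  1.77  0.38 -0.68] [0.67982798 0.01693807 0.10704894]
```

View pics/crop3.png

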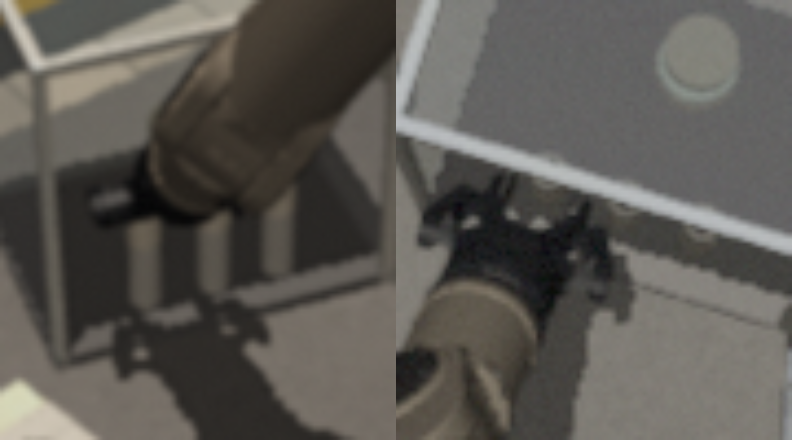

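The crop shows the first cartridge between the fingers, at (550,170) in the right half, with nothing disturbed. I'll close on it.

Call:
{"api": "servo_tool", "payload": {
  "commands": [
    [[0, 0, 0], [0, 0, 0]],
    [[0, 0, 0], [0, 0, 0]],
    [[0, 0, 0], [0, 0, 0]],
    [[0, 0, 0], [0, 0, 0]],
    [[0, 0, 0], [0, 0, 0]]
  ],
  "claw": 1,
  "squeeze": 35
}}

```text
clock: 17.65
tcp_pos: [0.6778, 0.0173, 0.1038]
orientation: [0.347, 2.422, -0.135]
contact_force: [-0.1, -0.2, 0.5]
grip_width: 0.0001
gripper_force: 0.0
```

```bash
python3 - <<'E'
from h import *
print(r.get_obs()["grip_width"],r.get_obs()["tcp_pos"])
q=pose(np.radians(40),-.276,-1);p=r.get_obs()["tcp_pos"]
u=np.array([.962,-.2725,0])
plan((p+[0,0,.035],q),(p-u*.15+[0,0,.04],q),(p-u*.17+[0,0,.15],q))
E
```

```text
0.00013615624919276897 [0.67783971 0.01731344 0.10379031]
[[-0.09, -0.001, -0.107], [-0.007, 0.001, -0.003]] rows 0.7
[[0.356, -0.007, -0.509], [-0.007, 0.001, -0.003]] rows 3.0
[[0.134, -0.011, -0.897], [-0.007, 0.001, -0.003]] rows 2.2
```

```bash
python3 - <<'E'
from h import *
a,da=snap("side");b,d=snap("top")
cv2.imwrite("pics/crop4.png",cv2.cvtColor(np.hstack([cv2.resize(a[150:250,220:310],None,fx=4.4,fy=4.4,interpolation=2),cv2.resize(b[180:225,240:307],None,fx=6,fy=440/45,interpolation=2)]),cv2.COLOR_RGB2BGR))
np.set_printoptions(precision=3,suppress=True,linewidth=200)
# top depth: points with z in .115..0.14 near cabinet
v,u=np.mgrid[175:225,240:320];P=np.array([[px2w("top",(x,y),d=d[y,x]) for x in range(240,320)] for y in range(175,225)])
L=(P[...,:2]-CAB[:2])@R.from_euler("z",CAB[2]).as_matrix()[:2,:2]
m=(abs(P[...,2]-.127)<.008)&(L[...,0]>-.11)&(abs(L[...,1])<.14)
n,lab,st,_=cv2.connectedComponentsWithStats(m.astype(np.uint8))
for i in range(1,n):
    k=lab==i
    if k.sum()>3: print(k.sum(),P[k].mean(0),"loc",L[k].mean(0),L[k].min(0),L[k].max(0),P[k][:,2].min(),P[k][:,2].max())
E
```

```text
Traceback (most recent call last):
  File "h.py", line 5, in px2w
    m=r.camera_model(cam);E=np.array(m["extrinsics"])
ValueError: time passes only in moves, steps and waits
```

View pics/crop4.png

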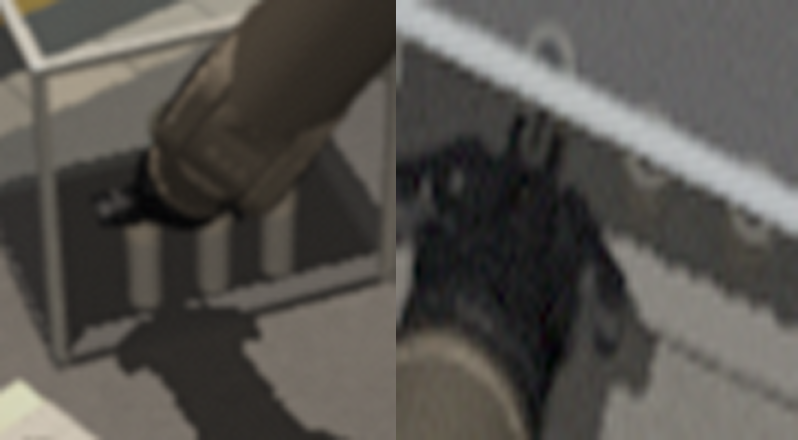

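```bash
python3 - <<'E'
s=open("h.py").read()
s=s.replace("def px2w","_c={}\ndef CM(c):\n    if c not in _c:_c[c]=r.camera_model(c)\n    return _c[c]\ndef px2w",1).replace('m=r.camera_model(cam)','m=CM(cam)')
s+='''
def cloud(cam,d,u0,u1,v0,v1):
    m=CM(cam);E=np.array(m["extrinsics"]);v,u=np.mgrid[v0:v1,u0:u1];z=d[v0:v1,u0:u1]
    c=np.stack([(u-m["cx"])/m["fx"]*z,(v-m["cy"])/m["fy"]*z,z],-1);return c@E[:3,:3].T+E[:3,3]
def tops(d,zr=(.119,.135)):
    P=cloud("top",d,240,320,170,230);L=(P[...,:2]-CAB[:2])@R.from_euler("z",CAB[2]).as_matrix()[:2,:2]
    m=(P[...,2]>zr[0])&(P[...,2]<zr[1])&(L[...,0]>-.112)&(abs(L[...,1])<.14)
    n,lab,st,_=cv2.connectedComponentsWithStats(m.astype(np.uint8))
    for i in range(1,n):
        k=lab==i
        if k.sum()>3: print(k.sum(),P[k].mean(0),"loc",L[k].mean(0),L[k].min(0),L[k].max(0))
'''
open("h.py","w").write(s)
E
python3 - <<'E'
from h import *
np.set_printoptions(precision=3,suppress=True,linewidth=200)
print(px2w("top",(265,188.2),z=.127),px2w("top",(265.7,184.6),z=.127),px2w("top",(264.1,193),z=.127))
im,d=snap("top");tops(d)
im,d=snap("side");P=cloud("side",d,235,300,180,222)
L=(P[...,:2]-CAB[:2])@R.from_euler("z",CAB[2]).as_matrix()[:2,:2]
for z0 in(.02,.04,.06):
    m=(P[...,2]>z0)&(P[...,2]<z0+.02)&(L[...,0]>-.105)&(L[...,0]<-.03)
    n,lab,_,_=cv2.connectedComponentsWithStats(m.astype(np.uint8))
    for i in range(1,n):
        k=lab==i
        if k.sum()>5: print("side",z0,k.sum(),P[k].mean(0),L[k].mean(0))
E
```

```text
[0.679 0.019 0.127] [0.69  0.017 0.127] [0.663 0.022 0.127]
5 [0.663 0.017 0.132] loc [-0.08   0.053] [-0.083  0.047] [-0.076  0.059]
19 [ 0.65  -0.033  0.126] loc [-0.079  0.001] [-0.084 -0.01 ] [-0.076  0.013]
20 [ 0.634 -0.088  0.126] loc [-0.08  -0.056] [-0.084 -0.067] [-0.076 -0.046]
side 0.02 26 [ 0.633 -0.089  0.031] [-0.08  -0.057]
side 0.02 32 [ 0.65  -0.034  0.03 ] [-0.079 -0.   ]
side 0.02 27 [0.669 0.024 0.028] [-0.076  0.062]
side 0.04 28 [ 0.635 -0.088  0.049] [-0.079 -0.056]
side 0.04 33 [ 0.651 -0.033  0.05 ] [-0.079  0.001]
side 0.04 34 [0.671 0.022 0.049] [-0.074  0.06 ]
side 0.06 28 [ 0.633 -0.088  0.07 ] [-0.08  -0.056]
side 0.06 29 [ 0.65  -0.034  0.07 ] [-0.079  0.   ]
side 0.06 37 [0.671 0.021 0.071] [-0.073  0.059]
```

```bash
python3 - <<'E'
from h import *
np.set_printoptions(precision=3,suppress=True,linewidth=220)
o=r.get_obs();T=R.from_rotvec(o["orientation"]);print(o["tcp_pos"],T.as_matrix()[:,2],"tcp",proj("top",o["tcp_pos"]),"tip",proj("top",o["tcp_pos"]+T.apply([0,0,.019])))
im,d=snap("top","top5");P=cloud("top",d,254,276,182,204)
for k in range(0,22,1):print(182+k,(P[k,::2,2]*1000).astype(int))
E
```

```text
[0.678 0.017 0.104] [ 0.616 -0.186 -0.765] tcp [265.698 189.974] tip [266.923 187.386]
182 [314 309 308 309 309 311 311 311 310 307 311]
183 [311 311 306 312 311 311 309 310 310 310 310]
184 [311 311 310 308 313 307 311 310 306 309 311]
185 [310 309 308 308 308 311 308 312 311 312 308]
186 [311 308 311 306 311 310 307 309 310 311 312]
187 [310 310 306 309 309 309 311 307 309 309 312]
188 [  12 1390  308  310  310  311  311  310  315  308  311]
189 [ 10  12 302 307 310 310 313 308 311 307 309]
190 [ 15  15  12  17 304 309 312 313 306 310 308]
191 [ 13   5  11  10 113 128 311 307 309 307 313]
192 [  8  16   3 135 139 137 137 303 307 309 306]
193 [ 13   7  12 138 143 139 133  88  10 306 310]
194 [162  10  10 143 148 142 137  74  17  14 303]
195 [166  14 161 158 151 150 139  58  15   5  15]
196 [166 160 168 163 156 155 138  45  16   9  10]
197 [167 184 166 169 152 167 152  27  13  11  12]
198 [164 184 184 171 156 166 160  14  10  11  14]
199 [191 191 188 157 184 171 161 163 162  13  10]
200 [195 192 192 154 191 181 168 165 168  10  10]
201 [203 204 183 152 190 185 161 164 165 170  12]
202 [210 204 191 186 195 196 163 166 176 174   7]
203 [251 245 244 189 202 197 165 166 179 176  14]
```

Call:
{"api": "servo_tool", "payload": {
  "commands": [
    [[0.09, 0, -0.105], [0, 0, 0]],
    [[0.18, -0.002, -0.21], [0, 0, 0]],
    [[0.29, -0.004, -0.34], [0, 0, 0]],
    [[0.38, -0.006, -0.45], [0, 0, 0]],
    [[0.38, -0.006, -0.45], [0, 0, 0]]
  ]
}}

```text
clock: 18.4
tcp_pos: [0.5364, 0.059, 0.1296]
orientation: [0.343, 2.422, -0.131]
contact_force: [0.1, 0.9, -0.5]
grip_width: 0.0003
gripper_force: 0.0
```

```bash
python3 - <<'E'
from h import *
np.set_printoptions(precision=4,suppress=True,linewidth=220)
print(R.from_rotvec(r.get_obs()["orientation"]).as_matrix())
b,d=snap("top");tops(d)
a,d=snap("side");P=cloud("side",d,235,300,180,222)
cv2.imwrite("pics/crop5.png",cv2.cvtColor(np.hstack([cv2.resize(a[150:250,220:310],None,fx=4.4,fy=4.4,interpolation=2),cv2.resize(b[160:230,240:304],None,fx=6.28,fy=6.28,interpolation=2)]),cv2.COLOR_RGB2BGR))
L=(P[...,:2]-CAB[:2])@R.from_euler("z",CAB[2]).as_matrix()[:2,:2]
for z0 in(.02,.05,.08,.1):
    m=(P[...,2]>z0)&(P[...,2]<z0+.02)&(L[...,0]>-.105)&(L[...,0]<-.03)
    n,lab,_,_=cv2.connectedComponentsWithStats(m.astype(np.uint8))
    for i in range(1,n):
        k=lab==i
        if k.sum()>9: print("side",z0,k.sum(),P[k].mean(0)+[.009,-.0065,0],L[k].mean(0))
E
```

```text
[[-0.7354  0.2791  0.6175]
 [ 0.2107  0.9603 -0.183 ]
 [-0.644  -0.0045 -0.765 ]]
25 [0.6654 0.0245 0.1269] loc [-0.08    0.0606] [-0.0865  0.049 ] [-0.0753  0.0721]
19 [ 0.65   -0.0331  0.1264] loc [-0.0792  0.001 ] [-0.0832 -0.0104] [-0.075   0.0127]
19 [ 0.6338 -0.0881  0.1264] loc [-0.0798 -0.0563] [-0.084  -0.0669] [-0.0755 -0.0462]
side 0.02 29 [0.6777 0.0181 0.0299] [-0.0769  0.0616]
side 0.05 14 [ 0.6647 -0.0347  0.0612] [-0.075   0.0073]
side 0.05 30 [0.6774 0.0175 0.0595] [-0.077   0.0609]
side 0.08 31 [ 0.6586 -0.0402  0.0916] [-0.0794  0.0003]
side 0.08 31 [0.6774 0.0174 0.0876] [-0.077   0.0608]
side 0.1 33 [ 0.6599 -0.0404  0.11  ] [-0.0781  0.0005]
side 0.1 37 [0.6764 0.0179 0.1091] [-0.0781  0.061 ]
```

View pics/crop5.png

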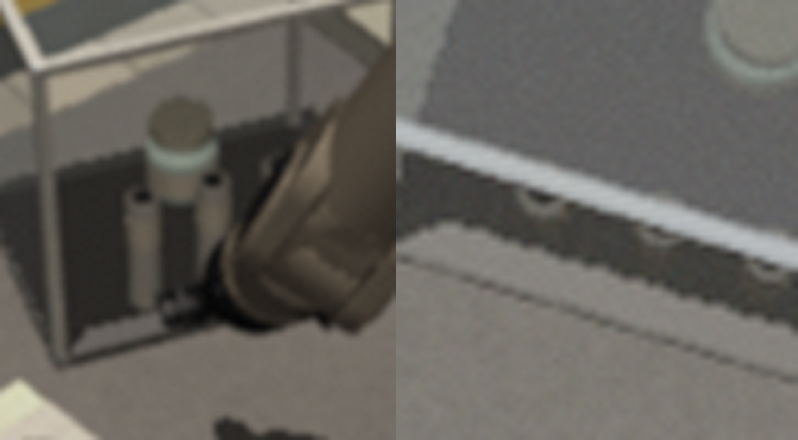

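```bash
python3 - <<'E'
from h import *
np.set_printoptions(precision=4,suppress=True,linewidth=220)
o=r.get_obs();T=R.from_rotvec(o["orientation"])
print("tcp",proj("side",o["tcp_pos"]),"tip",proj("side",o["tcp_pos"]+T.apply([0,0,.019])))
a,d=snap("side")
P=cloud("side",d,245,300,195,235);Q=T.inv().apply((P-o["tcp_pos"]).reshape(-1,3)).reshape(P.shape)
m=(abs(Q[...,0])<.03)&(abs(Q[...,1])<.05)&(Q[...,2]>-.06)&(P[...,2]>.03)
q=Q[m];w=np.argsort(-q[:,2])[:25];print(q[w])
E
```

```text
tcp [266.4937 220.5977] tip [265.2964 221.3537]
[[ 0.0106  0.0029 -0.0225]
 [ 0.0077  0.0029 -0.0264]]
```

```bash
python3 - <<'E'
from h import *
np.set_printoptions(precision=3,suppress=True,linewidth=220)
o=r.get_obs();T=R.from_rotvec(o["orientation"])
a,d=snap("side")
u0,u1,v0,v1=250,282,208,232
P=cloud("side",d,u0,u1,v0,v1);Q=T.inv().apply((P-o["tcp_pos"]).reshape(-1,3)).reshape(P.shape)
for v in range(0,v1-v0,2):
    print(v0+v," ".join("%4d,%4d,%4d"%tuple(1000*Q[v,u]) for u in range(0,u1-u0,3)))
cv2.imwrite("pics/crop6.png",cv2.cvtColor(cv2.resize(a[195:245,240:310],None,fx=10,fy=10,interpolation=2),cv2.COLOR_RGB2BGR))
E
```

```text
208  -69,  12, 138  -65,   4, 127  -63,  -7, 132  -68, -36, 206  -65, -47, 208  -57, -44, 152  -22,  27,-170  -14,  33,-229    0,  60,-360    2,  52,-361    5,  47,-371
210  -63,  12, 148  -59,   3, 138  -56,  -6, 137  -60, -33, 203  -57, -44, 202  -51, -46, 166  -15,  31,-179   -8,  35,-229    3,  56,-342    7,  53,-360    9,  46,-360
212  -57,  12, 155  -52,   6, 132  -50,  -5, 139  -53, -31, 203  -49, -38, 189  -44, -43, 163   -9,  34,-185   -3,  36,-228    1,  35,-256    6,  35,-285   13,  43,-344
214  -50,  12, 163  -46,   5, 146  -44,  -5, 149  -45, -25, 189  -42, -37, 191  -10,  32,-134   -4,  34,-178    1,  35,-217    5,  33,-243   10,  31,-268   15,  33,-304
216  -43,  15, 159  -39,   6, 152  -38,  -6, 162  -11,  47,-113   -9,  34, -98   -4,  34,-136    1,  35,-174    6,  36,-214   10,  31,-229   15,  32,-264   19,  30,-287
218  -37,  14, 175  -34,   3, 174   -7,  57,-112   -5,  48,-110   -1,  43,-127    0,  34,-127    6,  34,-165   11,  33,-196   15,  32,-225   19,  30,-250   23,  26,-269
220  -31,  14, 181  -27,   7, 167  -24,  -3, 168    1,  51,-118    4,  43,-122    7,  
[... 227 characters left out ...]
  24,-216   31,  19,-228
224  -15,  22, 162  -13,  10, 171   -9,   2, 159   12,  52,-106   -3, -16, 145    0, -29, 154    1, -41, 163    3, -55, 172   28,  22,-169   31,  16,-181   34,   9,-186
226   -7,  26, 156   -4,  16, 149   -2,   3, 161    0,  -5, 154    2, -18, 164    5, -28, 159    8, -38, 158   11, -49, 155   15, -57, 147   17, -71, 158   19, -83, 161
228   -1,  27, 157    1,  15, 164    4,   6, 159    7,  -4, 158    9, -18, 172   12, -26, 162   15, -35, 154   18, -46, 153   22, -55, 147   24, -66, 148   27, -77, 147
230    5,  28, 165    8,  18, 162   11,   7, 161   14,  -1, 155   17, -11, 153   20, -21, 150   23, -31, 145   26, -41, 141   29, -51, 140   32, -62, 141   35, -73, 142
```

View pics/crop6.png

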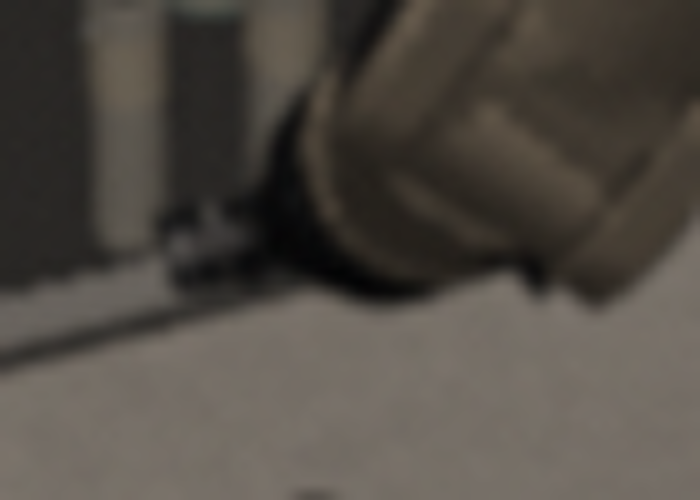

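```bash
python3 - <<'E'
from h import *
np.set_printoptions(precision=3,suppress=True,linewidth=220)
o=r.get_obs();T=R.from_rotvec(o["orientation"])
a,d=snap("top");p=proj("top",o["tcp_pos"]);print("tcp",p,"tip",proj("top",o["tcp_pos"]+T.apply([0,0,.019])))
u0,v0=int(p[0])-20,int(p[1])-18
P=cloud("top",d,u0,u0+40,v0,v0+60);Q=T.inv().apply((P-o["tcp_pos"]).reshape(-1,3)).reshape(P.shape)
m=(abs(Q[...,0])<.06)&(abs(Q[...,1])<.08)&(P[...,2]>.03)
q=Q[m];w=np.argsort(-q[:,2])[:40:2];print(q[w])
E
```

```text
tcp [251.722 231.948] tip [253.17  228.735]
[[-0.009  0.001 -0.025]
 [-0.012 -0.002 -0.029]
 [-0.007 -0.007 -0.03 ]
 [-0.01  -0.    -0.032]
 [-0.006 -0.011 -0.032]
 [-0.006  0.011 -0.033]
 [-0.008  0.008 -0.034]
 [-0.012  0.002 -0.036]
 [-0.006 -0.012 -0.036]
 [-0.008  0.004 -0.037]
 [-0.008  0.014 -0.038]
 [-0.011  0.001 -0.039]
 [-0.01  -0.006 -0.04 ]
 [-0.005 -0.01  -0.042]
 [-0.007 -0.013 -0.042]
 [-0.005 -0.007 -0.042]
 [-0.012  0.006 -0.045]
 [ 0.003 -0.013 -0.046]
 [-0.01   0.005 -0.047]
 [-0.005  0.01  -0.047]]
```

```bash
python3 - <<'E'
from h import *
a,d=snap("top");g=a.mean(2).astype(int);P=cloud("top",d,240,268,222,246)
for v in range(222,246): print(v," ".join("%3d"%x for x in g[v,240:268]),"|"," ".join("%3d"%(1000*x) for x in P[v-222,4:18,2]))
E
```

```text
222 122 125 126 124 121 120 119 121 123 123 123 119 124 126 124 121 119 120 120 122 122 121 123 121 119 120 118 120 |  -1  -2  -5   2   3   0   0   1   0   0   0  -2  -2   4
223 123 124 121 121 122 120 118 120 122 122 122 120 121 123 121 122 119 119 120 122 122 123 122 122 120 119 117 119 |   2  -2   0   0   1   0  -1   1   1   3   0   0  -3  -1
224 122 122 125 120 123 122 122 122 119 119 120 121 121 121 120 119 120 122 119 122 122 121 123 119 119 119 120 123 |   2   0   4  -2  -5  -1  -1   0   1   0  -2   4   0   2
225 124 124 121 122 123 125 126 125 121 122 121 120 119 118 121 122 121 120 120 123 121 121 119 121 120 121 123 122 |   1   0   1   1  -4   0  -1   4   6   0  -5   0   2  -1
226 123 122 121 120 117 124 123 123 122 120 122 121 118 118 117 122 126 120 118 120 122 123 120 119 121 122 123 122 |   0   2   0   0   1   1   4   1   1   0   3  -4   0   0
227 123 124 122 120 119 123 123 124 121 119 118 120 120 122 122 125 122 118 123 122 123 122 121 124 124 122 125 124 |  -1   0   0   2   0  -3   1   0   2  -2   3   1   1  -1
228 123 122 121 119 117 121 122 121 120 121 120 122 121 
[... 2375 characters left out ...]
   3
242  26  31  16  25  26  22  21  31  29  23  31  20  52  65  66  62  65  65  65  68  94 123 119 115 119 119 120 120 | 193 194 186 177 195 185 188 185 168  -4   2   0  -1   1
243  25  30  27  27  14  22  26  27  26  23  24  30  41  54  49  52  61  71  66  67  91 122 121 120 116 120 122 124 | 203 194 180 174 190 193 189 189 181   2   2  -1  -4   0
244  28  24  20  11  17  10  20  24  28  28  23  22  30  35  27  33  48  58  68  62  84 104 105 111 117 122 121 123 | 205 183 171 205 195 194 196 193 182 182 188 190 191   1
245  26  21  19  16  15  34  34  27  34  26  21  22  27  30  33  25  33  50  58  63  60  63  62  84 103 112 118 124 | 199 179 169 209 207 208 203 189 187 192 195 193 189 190
```

The depth shows the closed fingertips ending about 23 mm behind the reported TCP, along the tool axis. They should stand 19 mm ahead of it, so the true grasp point lies about 42 mm behind the TCP. That also explains the narrow reading on the handle. I'll correct for it from here on.

```bash
cat >> h.py <<'E'
D=.042
def G(p,q): return (np.array(p)+D*q.apply([0,0,1]),q)   # grasp point p -> commanded TCP
u=np.array([np.cos(CAB[2]),np.sin(CAB[2]),0])
QC=pose(np.radians(40),CAB[2],-1)
E
python3 - <<'E'
from h import *
A=np.array((.6773,.0178,.102))
plan(G(A-u*.13,QC),G(A-u*.05,QC),G(A,QC))
E
```

```text
[[0.027, 0.006, 0.284], [-0.008, 0.001, -0.003]] rows 1.4
[[-0.218, 0.01, 0.49], [-0.008, 0.001, -0.003]] rows 1.6
[[-0.371, 0.012, 0.619], [-0.008, 0.001, -0.003]] rows 1.0
```

Call:
{"api": "servo_tool", "payload": {
  "commands": [
    [[0.027, 0.006, 0.284], [0, 0, 0]],
    [[0.027, 0.006, 0.284], [0, 0, 0]],
    [[0.027, 0.006, 0.284], [0, 0, 0]],
    [[-0.1, 0.008, 0.39], [0, 0, 0]],
    [[-0.218, 0.01, 0.49], [0, 0, 0]],
    [[-0.3, 0.011, 0.56], [0, 0, 0]],
    [[-0.371, 0.012, 0.619], [0, 0, 0]],
    [[-0.371, 0.012, 0.619], [0, 0, 0]],
    [[-0.371, 0.012, 0.619], [0, 0, 0]]
  ],
  "claw": 0.48
}}

```text
clock: 19.6
tcp_pos: [0.7024, 0.0113, 0.0704]
orientation: [0.348, 2.422, -0.134]
contact_force: [0.2, 0.6, 0.0]
grip_width: 0.0441
gripper_force: 0.0
```

Call:
{"api": "servo_tool", "payload": {
  "commands": [
    [[0, 0, 0], [0, 0, 0]],
    [[0, 0, 0], [0, 0, 0]],
    [[0, 0, 0], [0, 0, 0]],
    [[0, 0, 0], [0, 0, 0]],
    [[0, 0, 0], [0, 0, 0]]
  ],
  "claw": 1,
  "squeeze": 35
}}

```text
clock: 20.1
tcp_pos: [0.7026, 0.0117, 0.0701]
orientation: [0.347, 2.422, -0.134]
contact_force: [-1.8, 1.1, 2.6]
grip_width: 0.0271
gripper_force: 35.1
```

```bash
python3 - <<'E'
from h import *
p=r.get_obs()["tcp_pos"];q=R.from_rotvec(r.get_obs()["orientation"])
plan((p+[0,0,.04],q),(p-u*.14+[0,0,.045],q),(p-u*.16+[0,0,.15],q))
E
```

```text
[[-0.103, -0.001, -0.122], [0.0, 0.0, 0.0]] rows 0.8
[[0.313, -0.007, -0.498], [0.0, 0.0, 0.0]] rows 2.8
[[0.104, -0.01, -0.871], [0.0, 0.0, 0.0]] rows 2.1
```

Call:
{"api": "servo_tool", "payload": {
  "commands": [
    [[-0.05, 0, -0.06], [0, 0, 0]],
    [[-0.103, 0, -0.122], [0, 0, 0]],
    [[-0.103, 0, -0.122], [0, 0, 0]],
    [[0.05, -0.003, -0.26], [0, 0, 0]],
    [[0.18, -0.005, -0.38], [0, 0, 0]],
    [[0.313, -0.007, -0.5], [0, 0, 0]],
    [[0.313, -0.007, -0.5], [0, 0, 0]],
    [[0.21, -0.01, -0.68], [0, 0, 0]],
    [[0.104, -0.01, -0.87], [0, 0, 0]],
    [[0.104, -0.01, -0.87], [0, 0, 0]]
  ]
}}

```text
clock: 21.1
tcp_pos: [0.5487, 0.0546, 0.2205]
orientation: [0.347, 2.423, -0.136]
contact_force: [0.2, -1.1, -0.8]
grip_width: 0.0271
gripper_force: 34.9
```

```bash
cat >> h.py <<'E'
def ellipses(cam,im,zmm=.09):
    # well mouths: dark blobs on the heater top; reports world positions
    pass
def wells(names=("well1","start_top","heater")):
    out={}
    for cam in ("side","top"):
        im,d=snap(cam)
        for n in names:
            print(cam,n,[(px2w(cam,x["uv"],z=.09 if n!="heater" else 0).round(4)[:2].tolist(),round(x["confidence"],2)) for x in r.mark_of(cam,n) if x["confidence"]>.3])
    return out
E
python3 - <<'E'
from h import *
print(r.get_obs()["joints"].round(2));wells()
im,d=snap("top","top7")
P=cloud("top",d,135,230,205,290);m=abs(P[...,2]-.09)<.006
v,uu=np.where(m);print(m.sum(),P[m].mean(0),cv2.minAreaRect(P[m][:,:2].astype(np.float32)))
a=cv2.resize(im[205:290,135:230],None,fx=7,fy=7,interpolation=2);cv2.imwrite("pics/crop7.png",cv2.cvtColor(a,cv2.COLOR_RGB2BGR))
E
```

```text
[-0.53  0.04  0.02  2.34  1.15  0.54 -0.19]
side well1 [([0.5223, 0.2782], 0.86), ([0.4994, 0.3404], 0.82), ([0.5171, 0.2268], 0.73)]
side start_top [([0.5066, 0.5365], 0.5), ([0.4732, 0.2013], 0.42)]
side heater [([0.5105, 0.2774], 0.84)]
top well1 [([0.501, 0.3443], 0.96), ([0.5168, 0.2776], 0.78), ([0.5415, 0.2288], 0.76)]
top start_top [([0.4514, 0.2206], 0.53), ([0.5133, 0.279], 0.39)]
top heater [([0.5012, 0.2785], 0.93)]
3045 [0.4988469  0.28550841 0.08977744] ((0.49720895290374756, 0.2821533977985382), (0.18007901310920715, 0.20183800160884857), 6.500901222229004)
```

View pics/crop7.png

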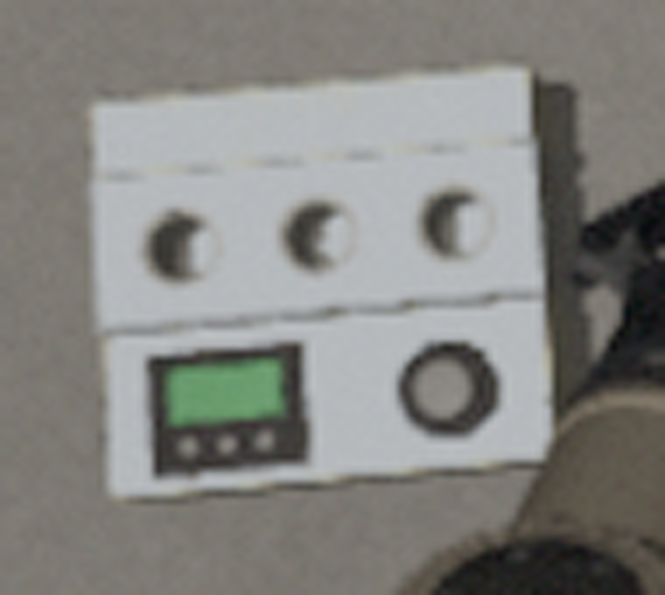

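The crop shows the wells centred at (181,246), (318,236), (456,225) and the button at (449,389) in 7x crop pixels. The depth rectangle of the heater top gives its pose cleanly.

```bash
cat >> h.py <<'E'
def heater(d=None):
    if d is None: d=snap("top")[1]
    P=cloud("top",d,100,260,180,320);m=(abs(P[...,2]-.09)<.006).astype(np.uint8)
    n,lab,st,_=cv2.connectedComponentsWithStats(m);i=1+np.argmax(st[1:,4]);k=lab==i
    (c,s,a)=cv2.minAreaRect(P[k][:,:2].astype(np.float32))
    if s[0]>s[1]: a-=90
    return np.array(c),np.array(s),(np.radians(a)+np.pi/2)%np.pi-np.pi/2
E
python3 - <<'E'
from h import *
np.set_printoptions(precision=4,suppress=True)
c,s,a=heater();print(c,s,a)
S=lambda x,o:(x+.5)/7-.5+o
M=R.from_euler("z",a).as_matrix()[:2,:2]
for x,y in((456,225),(318,236),(181,246),(449,389)):
    w=px2w("top",(S(x,135),S(y,205)),z=.09);print(w,"local",(w[:2]-c)@M)
E
```

```text
[0.4974 0.2818] [0.1802 0.2012] 0.11308060788153051
[0.524  0.2232 0.09  ] local [ 0.0199 -0.0612]
[0.5176 0.2853 0.09  ] local [0.0205 0.0012]
[0.5117 0.3467 0.09  ] local [0.0216 0.0629]
[0.45   0.2227 0.09  ] local [-0.0537 -0.0534]
```

```bash
cat >> h.py <<'E'
def well(i,c,a): return np.r_[c+R.from_euler("z",a).as_matrix()[:2,:2]@np.array([.0205,(-.061,.001,.063)[i-1]]),0]
E
python3 - <<'E'
from h import *
c,s,a=heater();q=pose(np.radians(40),a,-1);w=well(3,c,a);print(w,a)
plan(G(w+[0,-.1,.26],q),G(w+[0,0,.245],q))
E
```

```text
[0.51049671 0.34739646 0.        ] 0.10959788393311465
[[0.176, 0.738, -0.203], [-0.166, -0.001, -0.19]] rows 3.9
[[0.3, 1.122, -0.232], [-0.166, -0.001, -0.19]] rows 2.0
```

Call:
{"api": "servo_tool", "payload": {
  "commands": [
    [[0.176, 0.738, -0.2], [-0.166, 0, -0.19]],
    [[0.176, 0.738, -0.2], [-0.166, 0, -0.19]],
    [[0.176, 0.738, -0.2], [-0.166, 0, -0.19]],
    [[0.176, 0.738, -0.2], [-0.166, 0, -0.19]],
    [[0.176, 0.738, -0.2], [-0.166, 0, -0.19]],
    [[0.176, 0.738, -0.2], [-0.166, 0, -0.19]],
    [[0.26, 1, -0.23], [-0.166, 0, -0.19]],
    [[0.26, 1, -0.23], [-0.166, 0, -0.19]]
  ]
}}

```text
clock: 22.45
tcp_pos: [0.5363, 0.3218, 0.2201]
orientation: [-0.134, 2.44, 0.053]
contact_force: [-0.5, 0.7, -0.2]
grip_width: 0.027
gripper_force: 35.0
```

```bash
python3 - <<'E'
from h import *
print(r.get_obs()["joints"].round(2))
c,s,a=heater();print(c,s,a);a=.113;q=pose(np.radians(40),a,-1);w=well(3,np.array([.4973,.282]),a);print(w)
plan(G(w+[0,0,.245],q),G(w+[0,0,.195],q))
E
```

```text
[-0.75  0.18 -0.17  2.17  1.15  0.56 -0.17]
[0.49725139 0.28192979] [0.17965327 0.20089608] 0.10990123462603152
[0.5105654  0.34690978 0.        ]
[[0.005, 0.1, 0.034], [0.003, 0.0, -0.001]] rows 0.5
[[0.133, 0.099, 0.187], [0.003, 0.0, -0.001]] rows 1.0
```

Call:
{"api": "servo_tool", "payload": {
  "commands": [
    [[0.005, 0.1, 0.034], [0, 0, 0]],
    [[0.005, 0.1, 0.034], [0, 0, 0]],
    [[0.12, 0.1, 0.175], [0, 0, 0]],
    [[0.12, 0.1, 0.175], [0, 0, 0]],
    [[0.12, 0.1, 0.175], [0, 0, 0]]
  ]
}}

```text
clock: 23.0
tcp_pos: [0.5388, 0.3426, 0.1671]
orientation: [-0.133, 2.442, 0.046]
contact_force: [0.7, -0.0, -1.0]
grip_width: 0.0269
gripper_force: 35.0
```

```bash
cat >> h.py <<'E'
def held(d,w):
    # side-camera surface points of a held cartridge near xy w: circle-fit per height slice (radius 14 mm)
    from scipy.optimize import least_squares
    p=proj("side",np.r_[w[:2],.15]).astype(int);P=cloud("side",d,p[0]-25,p[0]+25,max(p[1]-30,0),p[1]+30).reshape(-1,3)
    for z in np.arange(.09,.23,.015):
        k=P[(P[:,2]>z)&(P[:,2]<z+.015)&(np.hypot(*(P[:,:2]-w[:2]).T)<.022)]
        if len(k)<10: continue
        s=least_squares(lambda c:np.hypot(*(k[:,:2]-c).T)-.014,w[:2]+[.005,-.003],loss="soft_l1",f_scale=.002)
        print("z %.3f n %d"%(z+.0075,len(k)),s.x.round(4))
E
python3 - <<'E'
from h import *
o=r.get_obs();T=R.from_rotvec(o["orientation"]);print("G",o["tcp_pos"]-T.apply([0,0,D]))
im,d=snap("side","side8");held(d,np.array([.5106,.3469]))
cv2.imwrite("pics/crop8.png",cv2.cvtColor(cv2.resize(im[210:300,160:265],None,fx=6,fy=6,interpolation=2),cv2.COLOR_RGB2BGR))
E
```

```text
G [0.51201364 0.33971771 0.19929536]
z 0.098 n 20 [0.5103 0.35  ]
z 0.112 n 18 [0.5155 0.3374]
z 0.128 n 30 [0.5148 0.3365]
z 0.143 n 28 [0.5145 0.3378]
z 0.158 n 33 [0.5147 0.3385]
z 0.172 n 29 [0.5149 0.3378]
z 0.217 n 21 [0.5077 0.3431]
z 0.233 n 11 [0.5036 0.3408]
```

View pics/crop8.png

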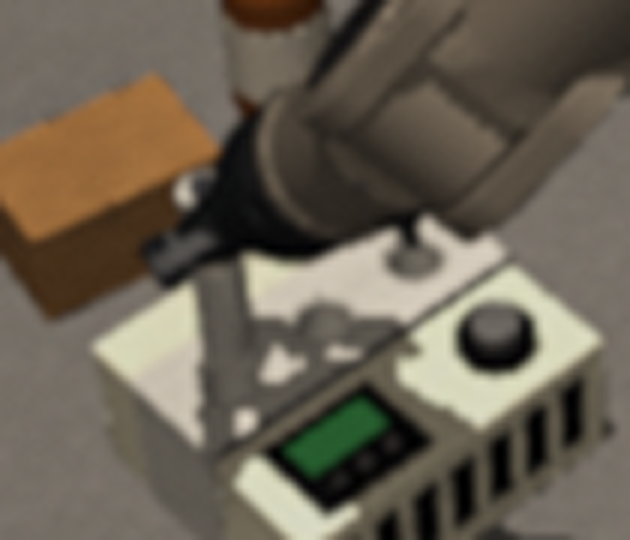

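The crop shows the cartridge hanging upright over the heater, just beside well 3. I'll compare the heater pose as the side camera sees it.

```bash
cat >> h.py <<'E'
def heater_side(d):
    P=cloud("side",d,150,280,220,330);m=(abs(P[...,2]-.09)<.007)&(P[...,1]>.15)&(P[...,1]<.42)&(P[...,0]>.37)&(P[...,0]<.62)
    (c,s,a)=cv2.minAreaRect(P[m][:,:2].astype(np.float32))
    if s[0]>s[1]: a-=90
    return np.array(c),np.array(s),(np.radians(a)+np.pi/2)%np.pi-np.pi/2
E
python3 - <<'E'
from h import *
im,d=snap("side");print(heater_side(d));held(d,np.array([.5106,.3469]));print(heater())
P=cloud("top",snap("top")[1],130,210,215,260);T=R.from_rotvec(r.get_obs()["orientation"])
k=P[(abs(P[...,2]-.222)<.006)&(np.hypot(P[...,0]-.512,P[...,1]-.34)<.022)];print("top of cart",len(k),k.mean(0),k.min(0),k.max(0))
print(r.get_obs()["tcp_pos"])
E
```

```text
(array([0.49470669, 0.2794314 ]), array([0.18493359, 0.20347309]), np.float64(0.09492766133133146))
z 0.098 n 22 [0.5099 0.3506]
z 0.112 n 11 [0.5157 0.3381]
z 0.128 n 31 [0.5143 0.339 ]
z 0.143 n 34 [0.5154 0.339 ]
z 0.158 n 30 [0.5148 0.3384]
z 0.172 n 32 [0.5156 0.3386]
z 0.233 n 26 [0.5058 0.3471]
(array([0.49725372, 0.28204751]), array([0.18001753, 0.2008332 ]), np.float64(0.1129019180947648))
top of cart 63 [0.5137221  0.34217778 0.22424939] [0.49917954 0.31808443 0.21607276] [0.52818702 0.36034697 0.22787639]
[0.53971807 0.34495246 0.16988517]
```

```bash
python3 - <<'E'
from h import *
o=r.get_obs();p=o["tcp_pos"];q=R.from_rotvec(o["orientation"]);print(p)
plan(*[(p+[-.0045,.005,-z],q) for z in(0,.005,.015,.025,.035,.05,.065,.078)])
E
```

```text
[0.53971807 0.34495246 0.16988517]
[[0.012, 0.022, -0.01], [0.0, 0.0, 0.0]] rows 0.1
[[0.025, 0.022, 0.005], [0.0, 0.0, 0.0]] rows 0.1
[[0.051, 0.022, 0.036], [0.0, 0.0, 0.0]] rows 0.2
[[0.077, 0.022, 0.066], [0.0, 0.0, 0.0]] rows 0.2
[[0.102, 0.021, 0.097], [0.0, 0.0, 0.0]] rows 0.2
[[0.141, 0.021, 0.143], [0.0, 0.0, 0.0]] rows 0.3
[[0.18, 0.021, 0.189], [0.0, 0.0, 0.0]] rows 0.3
[[0.213, 0.021, 0.228], [0.0, 0.0, 0.0]] rows 0.3
```

Call:
{"api": "servo_tool", "payload": {
  "commands": [
    [[0.012, 0.022, -0.01], [0, 0, 0]],
    [[0.012, 0.022, -0.01], [0, 0, 0]],
    [[0.051, 0.022, 0.036], [0, 0, 0]],
    [[0.077, 0.022, 0.066], [0, 0, 0]],
    [[0.09, 0.022, 0.081], [0, 0, 0]],
    [[0.09, 0.022, 0.081], [0, 0, 0]],
    [[0.09, 0.022, 0.081], [0, 0, 0]]
  ]
}}

```text
clock: 23.9
tcp_pos: [0.5373, 0.3514, 0.1424]
orientation: [-0.13, 2.432, 0.054]
contact_force: [-0.4, -2.6, 14.6]
grip_width: 0.0271
gripper_force: 35.0
```

```bash
python3 - <<'E'
from h import *
o=r.get_obs();print(o["tcp_pos"],o["contact_force"],o["moment"])
im,d=snap("side");held(d,np.array([.5106,.3469]))
E
```

```text
[0.53729886 0.35136313 0.14239514] [-0.40434757 -2.579384   14.61556364] [-0.13296507 -1.18860861 -0.25993569]
z 0.098 n 38 [0.5112 0.3487]
z 0.112 n 38 [0.5113 0.3453]
z 0.128 n 34 [0.5113 0.3453]
z 0.143 n 24 [0.5138 0.3465]
z 0.158 n 13 [0.5119 0.3469]
z 0.203 n 40 [0.5108 0.343 ]
```

```bash
python3 - <<'E'
from h import *
o=r.get_obs();p=o["tcp_pos"];q=R.from_rotvec(o["orientation"])
plan(*[(p+np.array(v),q) for v in((-.001,-.0015,.003),(-.001,-.0015,-.004),(-.001,-.0015,-.012))])
print((q.inv().apply(np.eye(3))/.25*.001).round(4))
E
```

```text
[[-0.004, -0.006, -0.012], [0.0, 0.0, 0.0]] rows 0.1
[[0.014, -0.006, 0.009], [0.0, 0.0, 0.0]] rows 0.1
[[0.035, -0.006, 0.034], [0.0, 0.0, 0.0]] rows 0.2
[[-0.003  -0.0004  0.0026]
 [-0.0003  0.004   0.0003]
 [-0.0026  0.     -0.003 ]]
```

Call:
{"api": "servo_tool", "payload": {
  "commands": [
    [[-0.004, -0.006, -0.015], [0, 0, 0]],
    [[-0.004, -0.006, -0.015], [0, 0, 0]],
    [[-0.004, -0.006, -0.015], [0, 0, 0]],
    [[0.008, -0.006, 0.002], [0, 0, 0]],
    [[0.014, -0.006, 0.009], [0, 0, 0]],
    [[0.014, -0.006, 0.009], [0, 0, 0]],
    [[0.014, -0.006, 0.009], [0, 0, 0]]
  ]
}}

```text
clock: 24.65
tcp_pos: [0.5375, 0.3491, 0.1388]
orientation: [-0.128, 2.43, 0.052]
contact_force: [3.5, -2.8, 20.4]
grip_width: 0.0269
gripper_force: 35.2
```

```bash
cat >> h.py <<'E'
def carttop(w,lo,hi):
    P=cloud("top",snap("top")[1],100,240,200,280);k=P[(P[...,2]>lo)&(P[...,2]<hi)&(np.hypot(P[...,0]-w[0],P[...,1]-w[1])<.02)]
    h,e=np.histogram(k[:,2],np.arange(lo,hi+.001,.004));print("z-hist",[(round(a,3),int(b)) for a,b in zip(e,h) if b])
    return k
E
python3 - <<'E'
from h import *
k=carttop((.511,.347),.1,.26);j=k[abs(k[:,2]-.196)<.012];print(j.mean(0),j.min(0),j.max(0))
im,d=snap("side");held(d,np.array([.5106,.3469]));print(r.get_obs()["contact_force"],r.get_obs()["tcp_pos"])
im,_=r.grab_frame("top");cv2.imwrite("pics/crop9.png",cv2.cvtColor(np.hstack([cv2.resize(im[215:265,140:215],None,fx=5.2,fy=8,interpolation=2),cv2.resize(snap("side")[0][230:290,180:230],None,fx=8,fy=400/60,interpolation=2)]),cv2.COLOR_RGB2BGR))
E
```

```text
z-hist [(np.float64(0.16), 1), (np.float64(0.164), 2), (np.float64(0.168), 4), (np.float64(0.172), 6), (np.float64(0.176), 5), (np.float64(0.18), 10), (np.float64(0.184), 14), (np.float64(0.188), 12), (np.float64(0.192), 4), (np.float64(0.196), 18), (np.float64(0.2), 39), (np.float64(0.204), 17)]
[0.51474013 0.34655391 0.19797647] [0.49666225 0.32878067 0.1842622 ] [0.53080397 0.3651274  0.20796134]
z 0.098 n 42 [0.5094 0.3467]
z 0.112 n 35 [0.5102 0.3424]
z 0.128 n 37 [0.5121 0.3428]
z 0.143 n 28 [0.513  0.3426]
z 0.203 n 46 [0.5136 0.3407]
[ 3.7418747  -2.43770335 20.47182199] [0.53748723 0.34902626 0.13876682]
```

View pics/crop9.png

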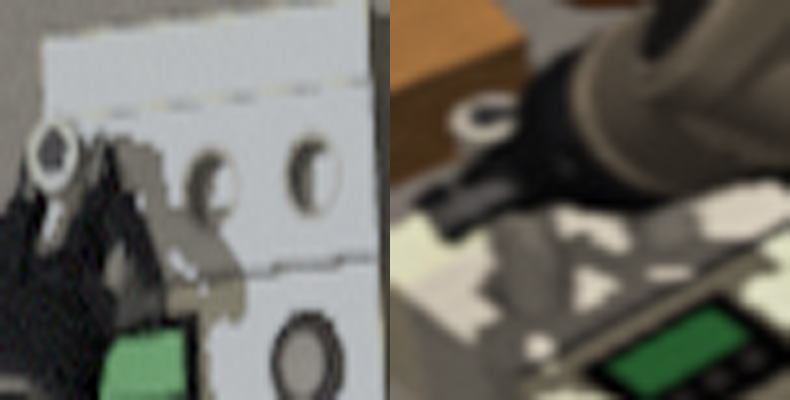

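The crop shows the cartridge's top ring at (53,152). Its depth puts the bottom at about 0.088, so it is resting on the rim.

```bash
python3 - <<'E'
from h import *
print(px2w("top",(149.8,233.6),z=.2025)); 
im,d=snap("top");P=cloud("top",d,143,157,226,242);k=P[(P[...,2]>.196)&(P[...,2]<.21)];print(k.mean(0),(k.min(0)+k.max(0))/2,k.min(0),k.max(0))
for i in(1,2,3):print(well(i,*heater(d)[::2]))
E
```

```text
[0.51992259 0.34836384 0.2025    ]
[0.51610656 0.3471395  0.20166269] [0.5145298  0.34807189 0.20196398] [0.4980182  0.32939724 0.1963275 ] [0.53104141 0.36674654 0.20760046]
[0.52485473 0.22361797 0.        ]
[0.51771099 0.28520503 0.        ]
[0.51056726 0.3467921  0.        ]
```

Call:
{"api": "servo_tool", "payload": {
  "commands": [
    [[-0.04, -0.006, -0.04], [0, 0, 0]],
    [[-0.055, -0.006, -0.063], [0, 0, 0]],
    [[-0.055, -0.006, -0.063], [0, 0, 0]],
    [[-0.055, -0.006, -0.063], [0, 0, 0]],
    [[-0.055, -0.006, -0.063], [0, 0, 0]]
  ]
}}

```text
clock: 25.4
tcp_pos: [0.5329, 0.3465, 0.1535]
orientation: [-0.134, 2.441, 0.05]
contact_force: [0.5, -0.2, -1.0]
grip_width: 0.027
gripper_force: 34.9
```

```bash
cat >> h.py <<'E'
def axis_fit(w,lo,hi,ring=None):
    # fit vertical-ish cylinder r=14 to side depth points lo<z<hi around w: returns x,y at z=lo and slopes
    from scipy.optimize import least_squares
    d=snap("side")[1];p=proj("side",np.r_[w[:2],(lo+hi)/2]).astype(int)
    P=cloud("side",d,p[0]-25,p[0]+25,p[1]-35,p[1]+35).reshape(-1,3)
    k=P[(P[:,2]>lo)&(P[:,2]<hi)&(np.hypot(*(P[:,:2]-w[:2]).T)<.024)]
    f=lambda c:np.hypot(*(k[:,:2]-c[:2]-np.outer(k[:,2]-lo,c[2:])).T)-.014
    s=least_squares(f,[w[0]+.004,w[1]-.003,0,0],loss="soft_l1",f_scale=.002);print(len(k),"axis at lo",s.x[:2].round(4),"slope",s.x[2:].round(3),"cost",round(np.sqrt(np.mean(f(s.x)**2)),4));return s.x
E
python3 - <<'E'
from h import *
o=r.get_obs();T=R.from_rotvec(o["orientation"]);g=o["tcp_pos"]-T.apply([0,0,D]);print("G",g,o["contact_force"],np.degrees(np.arccos(-T.as_matrix()[2,2])))
axis_fit(g,.108,.175);axis_fit(g,.108,.175)
im,d=snap("top");P=cloud("top",d,100,200,200,260)
k=P[(P[...,2]>.212)&(P[...,2]<.232)&(np.hypot(P[...,0]-g[0],P[...,1]-g[1])<.03)];print(k.mean(0),k.min(0),k.max(0))
print(np.histogram(k[:,2],np.arange(.212,.233,.002)))
E
```

```text
G [0.50611067 0.34354525 0.18573966] [ 0.54655818 -0.16741049 -0.98401853] 39.9440334263248
136 axis at lo [0.5029 0.3389] slope [0.105 0.044] cost 0.002
132 axis at lo [0.5036 0.34  ] slope [0.097 0.014] cost 0.0022
[0.50705082 0.34292663 0.21821998] [0.47908537 0.31613705 0.21202729] [0.52645683 0.36856861 0.23196886]
(array([11, 28, 30, 23,  9,  2,  1,  1,  3,  7]), array([0.212, 0.214, 0.216, 0.218, 0.22 , 0.222, 0.224, 0.226, 0.228,
       0.23 , 0.232]))
```

```bash
python3 - <<'E'
from h import *
q=pose(np.radians(45.3),.113,-1)
plan(G((.5118,.3462,.190),q))
E
```

```text
[[-0.042, 0.008, 0.002], [-0.001, -0.059, -0.002]] rows 0.6
```

Call:
{"api": "servo_tool", "payload": {
  "commands": [
    [[-0.042, 0.008, 0.002], [0, -0.059, 0]],
    [[-0.042, 0.008, 0.002], [0, -0.059, 0]],
    [[-0.042, 0.008, 0.002], [0, -0.059, 0]],
    [[-0.042, 0.008, 0.002], [0, -0.059, 0]],
    [[-0.042, 0.008, 0.002], [0, -0.059, 0]]
  ]
}}

```text
clock: 26.05
tcp_pos: [0.542, 0.3495, 0.1613]
orientation: [-0.127, 2.348, 0.056]
contact_force: [-0.1, 0.3, -1.5]
grip_width: 0.0269
gripper_force: 34.9
```

```bash
python3 - <<'E'
from h import *
o=r.get_obs();T=R.from_rotvec(o["orientation"]);g=o["tcp_pos"]-T.apply([0,0,D]);print("G",g,o["contact_force"],np.degrees(np.arccos(-T.as_matrix()[2,2])))
axis_fit(g,.112,.175);axis_fit(g,.112,.175);axis_fit(g,.112,.175)
im,d=snap("top");P=cloud("top",d,100,200,200,260)
k=P[(P[...,2]>.212)&(P[...,2]<.236)&(np.hypot(P[...,0]-g[0],P[...,1]-g[1])<.03)];h,e=np.histogram(k[:,2],np.arange(.212,.237,.002));print(h)
b=k[k[:,2]>.216];print(b.max(0),b.min(0))
q=pose(np.radians(45.3),.113,-1)
plan(*[(o["tcp_pos"]+[0,0,-z],T) for z in(.01,.02,.024,.028)])
E
```

```text
G [0.512338   0.34620812 0.19088203] [-0.10627482  0.32071893 -1.49066025] 45.31313910274424
109 axis at lo [0.5166 0.3428] slope [0.01  0.024] cost 0.0021
106 axis at lo [0.5176 0.3432] slope [-0.021  0.007] cost 0.0021
108 axis at lo [0.5168 0.3428] slope [0.008 0.021] cost 0.002
[ 9  7 10 19 22 31 20  5  1  0  2  4]
[0.53114387 0.37106283 0.23505176] [0.4873647  0.31829317 0.21616281]
[[0.028, -0.0, 0.028], [0.0, 0.0, 0.0]] rows 0.2
[[0.057, -0.0, 0.056], [0.0, 0.0, 0.0]] rows 0.2
[[0.068, -0.0, 0.068], [0.0, 0.0, 0.0]] rows 0.1
[[0.079, -0.0, 0.079], [0.0, 0.0, 0.0]] rows 0.1
```

```bash
python3 - <<'E'
from h import *
o=r.get_obs();T=R.from_rotvec(o["orientation"]);p=o["tcp_pos"]
plan(*[(p+[-.007,0,-z],T) for z in(0,.012,.020,.026)])
E
```

```text
[[0.02, 0.003, -0.02], [0.0, 0.0, 0.0]] rows 0.1
[[0.054, 0.003, 0.014], [0.0, 0.0, 0.0]] rows 0.2
[[0.076, 0.003, 0.036], [0.0, 0.0, 0.0]] rows 0.2
[[0.094, 0.003, 0.053], [0.0, 0.0, 0.0]] rows 0.1
```

Call:
{"api": "servo_tool", "payload": {
  "commands": [
    [[0.02, 0.003, -0.02], [0, 0, 0]],
    [[0.02, 0.003, -0.02], [0, 0, 0]],
    [[0.02, 0.003, -0.02], [0, 0, 0]],
    [[0.054, 0.003, 0.014], [0, 0, 0]],
    [[0.076, 0.003, 0.036], [0, 0, 0]],
    [[0.076, 0.003, 0.036], [0, 0, 0]],
    [[0.076, 0.003, 0.036], [0, 0, 0]],
    [[0.076, 0.003, 0.036], [0, 0, 0]]
  ]
}}

```text
clock: 27.05
tcp_pos: [0.5348, 0.3493, 0.1413]
orientation: [-0.127, 2.348, 0.055]
contact_force: [0.7, -0.5, -1.5]
grip_width: 0.0271
gripper_force: 35.1
```

Call:
{"api": "servo_tool", "payload": {
  "commands": [
    [[0.009, 0, 0.0085], [0, 0, 0]],
    [[0.018, 0, 0.017], [0, 0, 0]],
    [[0.018, 0, 0.017], [0, 0, 0]],
    [[0.018, 0, 0.017], [0, 0, 0]]
  ]
}}

```text
clock: 27.45
tcp_pos: [0.5346, 0.3493, 0.1348]
orientation: [-0.127, 2.348, 0.055]
contact_force: [1.1, -1.2, -2.2]
grip_width: 0.0267
gripper_force: 35.1
```

```bash
python3 - <<'E'
from h import *
o=r.get_obs();T=R.from_rotvec(o["orientation"]);g=o["tcp_pos"]-T.apply([0,0,D]);print("G",g,o["contact_force"])
axis_fit(g,.1,.16);axis_fit(g,.1,.16)
P=cloud("top",snap("top")[1],100,200,200,260)
k=P[(P[...,2]>.19)&(P[...,2]<.226)&(np.hypot(P[...,0]-g[0],P[...,1]-g[1])<.03)];h,e=np.histogram(k[:,2],np.arange(.19,.227,.002));print(h)
E
```

```text
G [0.50492097 0.34601819 0.16431007] [ 1.06005817 -1.22601119 -2.19282764]
71 axis at lo [0.5094 0.3436] slope [ 0.018 -0.035] cost 0.002
73 axis at lo [0.5093 0.3414] slope [0.056 0.146] cost 0.0018
[ 9 17 29 33  9  8  2  0  2  0  4  1  1  1  0  0  0  0]
```

Call:
{"api": "servo_tool", "payload": {
  "commands": [
    [[0.028, 0, 0.028], [0, 0, 0]],
    [[0.057, 0, 0.056], [0, 0, 0]],
    [[0.085, 0, 0.085], [0, 0, 0]],
    [[0.114, 0, 0.113], [0, 0, 0]],
    [[0.114, 0, 0.113], [0, 0, 0]]
  ]
}}

```text
clock: 28.1
tcp_pos: [0.5343, 0.349, 0.0937]
orientation: [-0.128, 2.349, 0.054]
contact_force: [1.8, -2.5, -3.0]
grip_width: 0.0269
gripper_force: 35.0
```

Call:
{"api": "servo_tool", "payload": {
  "commands": [
    [[0.008, 0, 0.008], [0, 0, 0]],
    [[0.014, 0, 0.014], [0, 0, 0]],
    [[0.018, 0, 0.018], [0, 0, 0]],
    [[0.018, 0, 0.018], [0, 0, 0]]
  ]
}}

```text
clock: 28.5
tcp_pos: [0.5354, 0.3491, 0.0901]
orientation: [-0.126, 2.344, 0.055]
contact_force: [-4.5, -7.0, 8.9]
grip_width: 0.0266
gripper_force: 36.2
```

Call:
{"api": "servo_tool", "payload": {
  "commands": [
    [[0, 0, 0], [0, 0, 0]],
    [[0, 0, 0], [0, 0, 0]],
    [[0, 0, 0], [0, 0, 0]],
    [[0, 0, 0], [0, 0, 0]]
  ],
  "claw": 0.48
}}

```text
clock: 28.9
tcp_pos: [0.5345, 0.3506, 0.0887]
orientation: [-0.128, 2.347, 0.057]
contact_force: [0.5, 0.2, -0.1]
grip_width: 0.0442
gripper_force: 0.0
```

```bash
python3 - <<'E'
from h import *
k=carttop((.511,.347),.13,.18)
o=r.get_obs();p=o["tcp_pos"];T=R.from_rotvec(o["orientation"]);z=T.apply([0,0,1])
hd=np.array([np.cos(.113),np.sin(.113),0]);q=QC
plan((p-hd*.07,T),(p-hd*.09+[0,0,.15],T))
E
```

```text
z-hist [(np.float64(0.13), 6), (np.float64(0.134), 3), (np.float64(0.138), 2), (np.float64(0.142), 4), (np.float64(0.146), 22), (np.float64(0.15), 38), (np.float64(0.154), 8)]
[[0.197, -0.001, -0.199], [0.0, 0.0, 0.0]] rows 1.4
[[-0.174, 0.0, -0.678], [0.0, 0.0, 0.0]] rows 3.0
```

Call:
{"api": "servo_tool", "payload": {
  "commands": [
    [[0, 0, -0.2], [0, 0, 0]],
    [[0, 0, -0.4], [0, 0, 0]],
    [[0, 0, -0.6], [0, 0, 0]],
    [[-0.1, 0, -0.8], [0, 0, 0]],
    [[-0.1, 0, -0.8], [0, 0, 0]],
    [[-0.1, 0, -0.8], [0, 0, 0]]
  ]
}}

```text
clock: 29.55
tcp_pos: [0.4108, 0.3369, 0.249]
orientation: [-0.127, 2.345, 0.061]
contact_force: [-0.4, 0.3, -0.1]
grip_width: 0.0444
gripper_force: 0.0
```

```bash
python3 - <<'E'
from h import *
print(heater())
k=carttop((.511,.347),.13,.18)
B=np.array((.6585,-.038,.104))
plan(G(B-u*.15+[0,.1,.1],QC))
E
```

```text
(array([0.49706075, 0.28196216]), array([0.17961608, 0.20137009]), np.float64(0.10940662735495499))
z-hist [(np.float64(0.13), 2), (np.float64(0.134), 7), (np.float64(0.138), 1), (np.float64(0.142), 5), (np.float64(0.146), 25), (np.float64(0.15), 32), (np.float64(0.154), 8), (np.float64(0.158), 2)]
[[-0.078, -1.01, 0.499], [0.166, 0.058, 0.18]] rows 5.6
```

Call:
{"api": "servo_tool", "payload": {
  "commands": [
    [[-0.15, -0.5, 0.1], [0.08, 0.03, 0.09]],
    [[-0.15, -0.5, 0.1], [0.08, 0.03, 0.09]],
    [[-0.15, -0.5, 0.1], [0.08, 0.03, 0.09]],
    [[-0.078, -1, 0.5], [0.166, 0.058, 0.18]],
    [[-0.078, -1, 0.5], [0.166, 0.058, 0.18]],
    [[-0.078, -1, 0.5], [0.166, 0.058, 0.18]],
    [[-0.078, -1, 0.5], [0.166, 0.058, 0.18]],
    [[-0.078, -1, 0.5], [0.166, 0.058, 0.18]],
    [[-0.078, -1, 0.5], [0.166, 0.058, 0.18]]
  ]
}}

```text
clock: 30.55
tcp_pos: [0.5397, 0.0985, 0.1712]
orientation: [0.336, 2.426, -0.122]
contact_force: [-0.0, -0.2, 0.5]
grip_width: 0.0442
gripper_force: 0.0
```

```bash
python3 - <<'E'
from h import *
B=np.array((.6585,-.038,.104));snap("side")
plan(G(B-u*.13,QC),G(B-u*.05,QC),G(B,QC))
E
```

```text
[[0.108, -0.401, 0.431], [0.001, -0.0, 0.0]] rows 3.0
[[-0.137, -0.401, 0.636], [0.001, -0.0, 0.0]] rows 1.6
[[-0.29, -0.402, 0.765], [0.001, -0.0, 0.0]] rows 1.0
```

Call:
{"api": "servo_tool", "payload": {
  "commands": [
    [[0.108, -0.401, 0.43], [0, 0, 0]],
    [[0.108, -0.401, 0.43], [0, 0, 0]],
    [[0.108, -0.401, 0.43], [0, 0, 0]],
    [[0.108, -0.401, 0.43], [0, 0, 0]],
    [[0.108, -0.401, 0.43], [0, 0, 0]],
    [[-0.02, -0.401, 0.53], [0, 0, 0]],
    [[-0.137, -0.401, 0.636], [0, 0, 0]],
    [[-0.22, -0.401, 0.71], [0, 0, 0]],
    [[-0.29, -0.401, 0.765], [0, 0, 0]],
    [[-0.29, -0.401, 0.765], [0, 0, 0]],
    [[-0.29, -0.401, 0.765], [0, 0, 0]]
  ]
}}

```text
clock: 31.7
tcp_pos: [0.6849, -0.0445, 0.0727]
orientation: [0.335, 2.423, -0.118]
contact_force: [-0.3, 1.0, -0.3]
grip_width: 0.044
gripper_force: 0.0
```

Call:
{"api": "servo_tool", "payload": {
  "commands": [
    [[0, 0, 0], [0, 0, 0]],
    [[0, 0, 0], [0, 0, 0]],
    [[0, 0, 0], [0, 0, 0]],
    [[0, 0, 0], [0, 0, 0]],
    [[0, 0, 0], [0, 0, 0]],
    [[0, 0, 0], [0, 0, 0]]
  ],
  "claw": 1,
  "squeeze": 50
}}

```text
clock: 32.3
tcp_pos: [0.6846, -0.046, 0.0724]
orientation: [0.336, 2.424, -0.12]
contact_force: [0.2, 1.0, 0.1]
grip_width: 0.0268
gripper_force: 48.9
```

```bash
python3 - <<'E'
from h import *
p=r.get_obs()["tcp_pos"];q=R.from_rotvec(r.get_obs()["orientation"]);print(r.get_obs()["contact_force"])
plan((p+[0,0,.04],q),(p-u*.14+[0,0,.045],q),(p-u*.16+[0,0,.15],q))
E
```

```text
[0.16723472 0.96914594 0.06562965]
[[-0.103, 0.0, -0.122], [0.0, 0.0, 0.0]] rows 0.8
[[0.313, 0.001, -0.498], [0.0, 0.0, 0.0]] rows 2.8
[[0.104, 0.002, -0.871], [0.0, 0.0, 0.0]] rows 2.1
```

Call:
{"api": "servo_tool", "payload": {
  "commands": [
    [[-0.05, 0, -0.06], [0, 0, 0]],
    [[-0.103, 0, -0.122], [0, 0, 0]],
    [[-0.103, 0, -0.122], [0, 0, 0]],
    [[0.05, 0, -0.26], [0, 0, 0]],
    [[0.18, 0, -0.38], [0, 0, 0]],
    [[0.313, 0, -0.5], [0, 0, 0]],
    [[0.313, 0, -0.5], [0, 0, 0]],
    [[0.21, 0, -0.68], [0, 0, 0]],
    [[0.104, 0, -0.87], [0, 0, 0]],
    [[0.104, 0, -0.87], [0, 0, 0]],
    [[0.104, 0, -0.87], [0, 0, 0]]
  ]
}}

```text
clock: 33.4
tcp_pos: [0.5313, -0.0034, 0.2247]
orientation: [0.338, 2.42, -0.12]
contact_force: [0.5, 0.4, -1.5]
grip_width: 0.0264
gripper_force: 50.7
```

```bash
python3 - <<'E'
from h import *
c,s,a=heater();print(c,s,a);w=well(2,c,.112);q=pose(np.radians(40),.112,-1);print(w)
plan(G(w+[-.003,0,.25],q))
E
```

```text
[0.54016459 0.29951432] [0.18046838 0.20081349] 0.11670398834739482
[0.56042438 0.30279926 0.        ]
[[0.121, 1.248, -0.063], [-0.158, 0.002, -0.19]] rows 6.3
```

The heater has been knocked by about (+43, +17) mm, so I'm re-targeting well 2 at its new place.

Call:
{"api": "servo_tool", "payload": {
  "commands": [
    [[0.12, 0.95, -0.08], [-0.158, 0, -0.19]],
    [[0.12, 0.95, -0.08], [-0.158, 0, -0.19]],
    [[0.12, 0.95, -0.08], [-0.158, 0, -0.19]],
    [[0.12, 0.95, -0.08], [-0.158, 0, -0.19]],
    [[0.12, 0.95, -0.08], [-0.158, 0, -0.19]],
    [[0.12, 0.95, -0.08], [-0.158, 0, -0.19]],
    [[0.12, 0.95, -0.08], [-0.158, 0, -0.19]],
    [[0.12, 0.95, -0.08], [-0.158, 0, -0.19]]
  ]
}}

```text
clock: 34.25
tcp_pos: [0.5605, 0.2331, 0.217]
orientation: [-0.136, 2.442, 0.047]
contact_force: [0.3, 0.5, -1.2]
grip_width: 0.0268
gripper_force: 50.7
```

```bash
python3 - <<'E'
from h import *
c,s,a=heater();print(c,s,a,r.get_obs()["tcp_pos"]);a=.115;w=well(2,c,a);q=pose(np.radians(40),a,-1);print(w)
plan(G(w+[-.003,0,.25],q),G(w+[-.003,0,.21],q))
E
```

```text
[0.5402559  0.29976106] [0.17992799 0.20091571] 0.12704406081952047 [0.56068899 0.23290733 0.21743061]
[0.56050575 0.30310676 0.        ]
[[-0.098, 0.281, 0.08], [-0.003, -0.001, -0.002]] rows 1.5
[[0.005, 0.281, 0.202], [-0.003, -0.001, -0.002]] rows 0.8
```

Call:
{"api": "servo_tool", "payload": {
  "commands": [
    [[-0.098, 0.281, 0.08], [0, 0, 0]],
    [[-0.098, 0.281, 0.08], [0, 0, 0]],
    [[-0.098, 0.281, 0.08], [0, 0, 0]],
    [[0.005, 0.281, 0.202], [0, 0, 0]],
    [[0.005, 0.281, 0.202], [0, 0, 0]],
    [[0.005, 0.281, 0.202], [0, 0, 0]],
    [[0.005, 0.281, 0.202], [0, 0, 0]]
  ]
}}

```text
clock: 35.0
tcp_pos: [0.5848, 0.308, 0.1808]
orientation: [-0.137, 2.438, 0.05]
contact_force: [-0.1, 0.6, -1.3]
grip_width: 0.0269
gripper_force: 50.8
```

```bash
cat >> h.py <<'E'
def hover(i,lo=.125,hi=.185):
    o=r.get_obs();T=R.from_rotvec(o["orientation"]);g=o["tcp_pos"]-T.apply([0,0,D]);print("G",g.round(4),o["contact_force"].round(1))
    hs=[heater() for _ in range(3)];c=np.mean([x[0] for x in hs],0);a=np.mean([x[2] for x in hs]);w=well(i,c,a)
    X=np.mean([axis_fit(g,lo,hi) for _ in range(3)],0);b=X[:2]-X[2:]*(lo-.1)
    t=w[:2]+[-.0012,-.0043];print("heater",c,a,"well",w[:2],"cart(side fit)",b,"target",t,"move",t-b);return t-b,T,o["tcp_pos"]
E
python3 - <<'E'
from h import *
np.set_printoptions(precision=4,suppress=True)
m,T,p=hover(2)
plan(*[(p+[m[0],m[1],-z],T) for z in (0,.015,.025,.035,.06,.08)])
E
```

```text
G [0.558  0.305  0.2129] [-0.1  0.6 -1.3]
123 axis at lo [0.5566 0.3014] slope [0.017 0.023] cost 0.0023
123 axis at lo [0.5566 0.3022] slope [0.033 0.001] cost 0.002
120 axis at lo [0.5567 0.3012] slope [0.038 0.02 ] cost 0.002
heater [0.5403 0.2988] 0.12321447400975234 well [0.5605 0.3023] cart(side fit) [0.5559 0.3013] target [0.5593 0.298 ] move [ 0.0034 -0.0033]
[[-0.011, -0.017, 0.007], [0.001, -0.0, 0.0]] rows 0.1
[[0.027, -0.017, 0.052], [0.001, -0.0, 0.0]] rows 0.3
[[0.053, -0.017, 0.083], [0.001, -0.0, 0.0]] rows 0.2
[[0.079, -0.017, 0.114], [0.001, -0.0, 0.0]] rows 0.2
[[0.143, -0.017, 0.19], [0.001, -0.0, 0.0]] rows 0.5
[[0.195, -0.018, 0.251], [0.001, -0.0, 0.0]] rows 0.4
```

Call:
{"api": "servo_tool", "payload": {
  "commands": [
    [[-0.011, -0.017, 0.007], [0, 0, 0]],
    [[-0.011, -0.017, 0.007], [0, 0, 0]],
    [[-0.011, -0.017, 0.007], [0, 0, 0]],
    [[0.027, -0.017, 0.052], [0, 0, 0]],
    [[0.053, -0.017, 0.083], [0, 0, 0]],
    [[0.066, -0.017, 0.098], [0, 0, 0]],
    [[0.079, -0.017, 0.114], [0, 0, 0]],
    [[0.079, -0.017, 0.114], [0, 0, 0]],
    [[0.079, -0.017, 0.114], [0, 0, 0]]
  ]
}}

```text
clock: 36.2
tcp_pos: [0.5881, 0.305, 0.145]
orientation: [-0.138, 2.439, 0.05]
contact_force: [0.5, -0.5, -1.2]
grip_width: 0.0268
gripper_force: 50.8
```

```bash
python3 - <<'E'
from h import *
np.set_printoptions(precision=4,suppress=True)
hover(2,.1,.155);print(carttop((.5605,.3023),.18,.23).mean(0))
E
```

```text
G [0.5612 0.3019 0.1772] [ 0.5 -0.5 -1.2]
109 axis at lo [0.56  0.297] slope [0.031 0.044] cost 0.0025
110 axis at lo [0.5593 0.298 ] slope [0.058 0.036] cost 0.0021
110 axis at lo [0.5601 0.298 ] slope [0.026 0.015] cost 0.0021
heater [0.5402 0.2996] 0.12318031619464602 well [0.5605 0.3031] cart(side fit) [0.5598 0.2976] target [0.5593 0.2988] move [-0.0006  0.0012]
z-hist [(np.float64(0.18), 3), (np.float64(0.184), 8), (np.float64(0.188), 8), (np.float64(0.192), 11), (np.float64(0.196), 38), (np.float64(0.2), 38), (np.float64(0.204), 4), (np.float64(0.208), 3)]
[0.5606 0.3019 0.1978]
```

Call:
{"api": "servo_tool", "payload": {
  "commands": [
    [[0.013, 0, 0.015], [0, 0, 0]],
    [[0.026, 0, 0.03], [0, 0, 0]],
    [[0.052, 0, 0.061], [0, 0, 0]],
    [[0.077, 0, 0.092], [0, 0, 0]],
    [[0.103, 0, 0.122], [0, 0, 0]],
    [[0.103, 0, 0.122], [0, 0, 0]],
    [[0.103, 0, 0.122], [0, 0, 0]]
  ]
}}

```text
clock: 37.25
tcp_pos: [0.5877, 0.3048, 0.1045]
orientation: [-0.139, 2.44, 0.05]
contact_force: [-0.4, -0.8, -1.4]
grip_width: 0.027
gripper_force: 50.6
```

Call:
{"api": "servo_tool", "payload": {
  "commands": [
    [[0.013, 0, 0.015], [0, 0, 0]],
    [[0.021, 0, 0.025], [0, 0, 0]],
    [[0.025, 0, 0.03], [0, 0, 0]],
    [[0.025, 0, 0.03], [0, 0, 0]]
  ]
}}

```text
clock: 37.65
tcp_pos: [0.5882, 0.3049, 0.096]
orientation: [-0.138, 2.438, 0.05]
contact_force: [-3.7, -2.3, 5.9]
grip_width: 0.0267
gripper_force: 51.9
```

Call:
{"api": "servo_tool", "payload": {
  "commands": [
    [[0, 0, 0], [0, 0, 0]],
    [[0, 0, 0], [0, 0, 0]],
    [[0, 0, 0], [0, 0, 0]],
    [[0, 0, -0.2], [0, 0, 0]],
    [[0, 0, -0.4], [0, 0, 0]],
    [[0, 0, -0.6], [0, 0, 0]],
    [[0, 0, -0.75], [0, 0, 0]],
    [[0, 0, -0.75], [0, 0, 0]]
  ],
  "claw": 0.48
}}

```text
clock: 38.45
tcp_pos: [0.4669, 0.2935, 0.2434]
orientation: [-0.14, 2.433, 0.056]
contact_force: [-0.3, 0.7, 0.2]
grip_width: 0.0444
gripper_force: 0.0
```

```bash
python3 - <<'E'
from h import *
np.set_printoptions(precision=4,suppress=True)
c,s,a=heater();print(c,s,a)
for i in (2,3): w=well(i,c,a);carttop(w,.1,.18)
C=np.array((.643,-.0925,.104))
plan(G(C-u*.15+[0,.15,.12],QC))
E
```

```text
[0.5402 0.2992] [0.1802 0.201 ] 0.12544878571467089
z-hist [(np.float64(0.1), 1), (np.float64(0.104), 3), (np.float64(0.108), 1), (np.float64(0.112), 3), (np.float64(0.116), 3), (np.float64(0.12), 4), (np.float64(0.124), 3), (np.float64(0.128), 2), (np.float64(0.132), 4), (np.float64(0.136), 3), (np.float64(0.14), 7), (np.float64(0.144), 10), (np.float64(0.148), 37), (np.float64(0.152), 16), (np.float64(0.156), 2)]
z-hist [(np.float64(0.1), 2), (np.float64(0.104), 5), (np.float64(0.108), 1), (np.float64(0.112), 2), (np.float64(0.116), 3), (np.float64(0.12), 3), (np.float64(0.124), 7), (np.float64(0.128), 4), (np.float64(0.132), 3), (np.float64(0.136), 5), (np.float64(0.14), 1), (np.float64(0.144), 11), (np.float64(0.148), 29), (np.float64(0.152), 25), (np.float64(0.156), 4)]
[[0.018, -0.819, 0.229], [0.159, 0.001, 0.19]] rows 4.3
```

Both are seated, with their tops at 0.150. Next is cartridge C.

Call:
{"api": "servo_tool", "payload": {
  "commands": [
    [[0.018, -0.819, 0.1], [0.159, 0, 0.19]],
    [[0.018, -0.819, 0.1], [0.159, 0, 0.19]],
    [[0.018, -0.819, 0.1], [0.159, 0, 0.19]],
    [[0.018, -0.819, 0.23], [0.159, 0, 0.19]],
    [[0.018, -0.819, 0.23], [0.159, 0, 0.19]],
    [[0.018, -0.819, 0.23], [0.159, 0, 0.19]],
    [[0.018, -0.819, 0.23], [0.159, 0, 0.19]],
    [[0.018, -0.819, 0.23], [0.159, 0, 0.19]]
  ]
}}

```text
clock: 39.4
tcp_pos: [0.5245, 0.093, 0.1915]
orientation: [0.335, 2.424, -0.121]
contact_force: [0.1, 0.1, -0.7]
grip_width: 0.0447
gripper_force: 0.0
```

```bash
python3 - <<'E'
from h import *
np.set_printoptions(precision=4,suppress=True)
tops(snap("top")[1])
C=np.array((.643,-.0925,.104))
plan(G(C-u*.13,QC),G(C-u*.05,QC),G(C,QC))
E
```

```text
20 [ 0.6332 -0.0889  0.1263] loc [-0.0801 -0.0573] [-0.0845 -0.0671] [-0.0758 -0.0462]
[[0.12, -0.586, 0.525], [0.001, 0.0, 0.0]] rows 4.0
[[-0.125, -0.587, 0.73], [0.001, 0.0, 0.0]] rows 1.6
[[-0.278, -0.587, 0.859], [0.001, 0.0, 0.0]] rows 1.0
```

Call:
{"api": "servo_tool", "payload": {
  "commands": [
    [[0.12, -0.587, 0.525], [0, 0, 0]],
    [[0.12, -0.587, 0.525], [0, 0, 0]],
    [[0.12, -0.587, 0.525], [0, 0, 0]],
    [[0.12, -0.587, 0.525], [0, 0, 0]],
    [[0.12, -0.587, 0.525], [0, 0, 0]],
    [[0.12, -0.587, 0.525], [0, 0, 0]],
    [[0, -0.587, 0.625], [0, 0, 0]],
    [[-0.125, -0.587, 0.73], [0, 0, 0]],
    [[-0.21, -0.587, 0.8], [0, 0, 0]],
    [[-0.278, -0.587, 0.86], [0, 0, 0]],
    [[-0.278, -0.587, 0.86], [0, 0, 0]],
    [[-0.278, -0.587, 0.86], [0, 0, 0]]
  ]
}}

```text
clock: 40.65
tcp_pos: [0.669, -0.1008, 0.072]
orientation: [0.337, 2.423, -0.121]
contact_force: [0.3, 0.3, 0.5]
grip_width: 0.0447
gripper_force: 0.0
```

Call:
{"api": "servo_tool", "payload": {
  "commands": [
    [[0, 0, 0], [0, 0, 0]],
    [[0, 0, 0], [0, 0, 0]],
    [[0, 0, 0], [0, 0, 0]],
    [[0, 0, 0], [0, 0, 0]],
    [[0, 0, 0], [0, 0, 0]],
    [[0, 0, 0], [0, 0, 0]]
  ],
  "claw": 1,
  "squeeze": 50
}}

```text
clock: 41.25
tcp_pos: [0.6687, -0.1016, 0.0718]
orientation: [0.337, 2.423, -0.122]
contact_force: [-0.2, 1.1, 1.2]
grip_width: 0.0268
gripper_force: 48.9
```

Call:
{"api": "servo_tool", "payload": {
  "commands": [
    [[-0.05, 0, -0.06], [0, 0, 0]],
    [[-0.103, 0, -0.122], [0, 0, 0]],
    [[-0.103, 0, -0.122], [0, 0, 0]],
    [[0.05, 0, -0.26], [0, 0, 0]],
    [[0.18, 0, -0.38], [0, 0, 0]],
    [[0.313, 0, -0.5], [0, 0, 0]],
    [[0.313, 0, -0.5], [0, 0, 0]],
    [[0.21, 0, -0.68], [0, 0, 0]],
    [[0.104, 0, -0.87], [0, 0, 0]],
    [[0.104, 0, -0.87], [0, 0, 0]],
    [[0.104, 0, -0.87], [0, 0, 0]]
  ]
}}

```text
clock: 42.35
tcp_pos: [0.5147, -0.0587, 0.2218]
orientation: [0.339, 2.423, -0.121]
contact_force: [-0.8, -0.2, -1.5]
grip_width: 0.0266
gripper_force: 49.5
```

```bash
python3 - <<'E'
from h import *
c,s,a=heater();print(c,s,a);a=.123;w=well(1,c,a);q=pose(np.radians(40),a,-1);print(w)
plan(G(w+[-.003,-.05,.26],q),G(w+[-.0,-.0,.25],q),G(w,q))
E
```

```text
[0.54010606 0.29967469] [0.18057667 0.20106694] 0.12249112894229941
[0.56793528 0.24165069 0.        ]
[[-0.018, 1.052, 0.002], [-0.165, 0.006, -0.192]] rows 5.3
[[0.04, 1.248, 0.004], [-0.165, 0.006, -0.192]] rows 1.0
[[0.69, 1.251, 0.764], [-0.165, 0.006, -0.192]] rows 5.0
```

Call:
{"api": "servo_tool", "payload": {
  "commands": [
    [[-0.02, 0.98, 0], [-0.165, 0, -0.19]],
    [[-0.02, 0.98, 0], [-0.165, 0, -0.19]],
    [[-0.02, 0.98, 0], [-0.165, 0, -0.19]],
    [[-0.02, 0.98, 0], [-0.165, 0, -0.19]],
    [[-0.02, 0.98, 0], [-0.165, 0, -0.19]],
    [[-0.02, 0.98, 0], [-0.165, 0, -0.19]],
    [[-0.02, 0.98, 0], [-0.165, 0, -0.19]],
    [[-0.02, 0.98, 0], [-0.165, 0, -0.19]]
  ]
}}

```text
clock: 43.2
tcp_pos: [0.5849, 0.1752, 0.2233]
orientation: [-0.142, 2.44, 0.06]
contact_force: [-1.1, 0.3, -1.3]
grip_width: 0.0265
gripper_force: 49.7
```

```bash
python3 - <<'E'
from h import *
c,s,a=heater();print(c,s,a);a=.123;w=well(1,(.5402,.2993),a);q=pose(np.radians(40),a,-1)
plan(G(w+[.001,-.001,.25],q),G(w+[.001,-.001,.21],q))
E
```

```text
[0.54008359 0.29933292] [0.18036312 0.20086175] 0.11961230173819426
[[-0.042, 0.271, 0.067], [0.0, 0.0, -0.005]] rows 1.4
[[0.061, 0.27, 0.19], [0.0, 0.0, -0.005]] rows 0.8
```

Call:
{"api": "servo_tool", "payload": {
  "commands": [
    [[-0.042, 0.271, 0.067], [0, 0, 0]],
    [[-0.042, 0.271, 0.067], [0, 0, 0]],
    [[-0.042, 0.271, 0.067], [0, 0, 0]],
    [[-0.042, 0.271, 0.067], [0, 0, 0]],
    [[0.061, 0.27, 0.19], [0, 0, 0]],
    [[0.061, 0.27, 0.19], [0, 0, 0]],
    [[0.061, 0.27, 0.19], [0, 0, 0]],
    [[0.061, 0.27, 0.19], [0, 0, 0]]
  ]
}}

```text
clock: 44.05
tcp_pos: [0.5968, 0.2454, 0.1808]
orientation: [-0.141, 2.437, 0.061]
contact_force: [0.5, 0.7, -0.6]
grip_width: 0.027
gripper_force: 49.8
```

```bash
python3 - <<'E'
from h import *
np.set_printoptions(precision=4,suppress=True)
m,T,p=hover(1)
plan(*[(p+[m[0],m[1],-z],T) for z in (0,.015,.025,.03,.035)])
E
```

```text
G [0.5699 0.242  0.2129] [ 0.5  0.7 -0.6]
121 axis at lo [0.5692 0.2396] slope [-0.005  0.006] cost 0.0021
119 axis at lo [0.5686 0.2398] slope [0.002 0.002] cost 0.002
116 axis at lo [0.5683 0.2393] slope [0.014 0.011] cost 0.0022
heater [0.5404 0.2995] 0.1245295013441415 well [0.5683 0.2415] cart(side fit) [0.5686 0.2394] target [0.5671 0.2372] move [-0.0015 -0.0022]
[[0.002, -0.01, -0.006], [0.0, -0.0, 0.0]] rows 0.1
[[0.041, -0.011, 0.04], [0.0, -0.0, 0.0]] rows 0.3
[[0.067, -0.011, 0.07], [0.0, -0.0, 0.0]] rows 0.2
[[0.08, -0.011, 0.085], [0.0, -0.0, 0.0]] rows 0.1
[[0.093, -0.011, 0.101], [0.0, -0.0, 0.0]] rows 0.1
```

Call:
{"api": "servo_tool", "payload": {
  "commands": [
    [[0.002, -0.01, -0.006], [0, 0, 0]],
    [[0.002, -0.01, -0.006], [0, 0, 0]],
    [[0.002, -0.01, -0.006], [0, 0, 0]],
    [[0.041, -0.011, 0.04], [0, 0, 0]],
    [[0.067, -0.011, 0.07], [0, 0, 0]],
    [[0.08, -0.011, 0.085], [0, 0, 0]],
    [[0.093, -0.011, 0.1], [0, 0, 0]],
    [[0.093, -0.011, 0.1], [0, 0, 0]],
    [[0.093, -0.011, 0.1], [0, 0, 0]]
  ]
}}

```text
clock: 45.25
tcp_pos: [0.5949, 0.2434, 0.1453]
orientation: [-0.142, 2.438, 0.062]
contact_force: [0.2, -0.6, -2.0]
grip_width: 0.0271
gripper_force: 50.0
```

```bash
python3 - <<'E'
from h import *
np.set_printoptions(precision=4,suppress=True)
hover(1,.1,.155);carttop((.568,.241),.18,.23)
E
```

```text
G [0.5681 0.2399 0.1774] [ 0.2 -0.6 -2. ]
107 axis at lo [0.5666 0.2384] slope [-0.01  -0.019] cost 0.0023
107 axis at lo [0.5669 0.2369] slope [0.016 0.008] cost 0.0019
109 axis at lo [0.5665 0.2371] slope [ 0.028 -0.006] cost 0.002
heater [0.5401 0.2996] 0.12113761615603247 well [0.5678 0.2415] cart(side fit) [0.5667 0.2375] target [0.5666 0.2372] move [-0.     -0.0003]
z-hist [(np.float64(0.18), 1), (np.float64(0.184), 7), (np.float64(0.188), 7), (np.float64(0.192), 10), (np.float64(0.196), 25), (np.float64(0.2), 46), (np.float64(0.204), 11)]
```

No contact and it's on target, so the cartridge is entering the well. I'll lower it, then release.

Call:
{"api": "servo_tool", "payload": {
  "commands": [
    [[0.013, 0, 0.015], [0, 0, 0]],
    [[0.026, 0, 0.03], [0, 0, 0]],
    [[0.052, 0, 0.061], [0, 0, 0]],
    [[0.077, 0, 0.092], [0, 0, 0]],
    [[0.103, 0, 0.122], [0, 0, 0]],
    [[0.103, 0, 0.122], [0, 0, 0]],
    [[0.103, 0, 0.122], [0, 0, 0]]
  ]
}}

```text
clock: 46.3
tcp_pos: [0.5947, 0.2433, 0.1047]
orientation: [-0.142, 2.439, 0.061]
contact_force: [0.7, -0.6, -1.8]
grip_width: 0.0272
gripper_force: 49.8
```

Call:
{"api": "servo_tool", "payload": {
  "commands": [
    [[0.013, 0, 0.015], [0, 0, 0]],
    [[0.021, 0, 0.025], [0, 0, 0]],
    [[0.025, 0, 0.03], [0, 0, 0]],
    [[0.025, 0, 0.03], [0, 0, 0]]
  ]
}}

```text
clock: 46.7
tcp_pos: [0.5947, 0.2435, 0.0952]
orientation: [-0.142, 2.438, 0.061]
contact_force: [1.6, 0.1, -2.0]
grip_width: 0.0269
gripper_force: 49.9
```

Call:
{"api": "servo_tool", "payload": {
  "commands": [
    [[0, 0, 0], [0, 0, 0]],
    [[0, 0, 0], [0, 0, 0]],
    [[0, 0, 0], [0, 0, 0]],
    [[0, 0, -0.2], [0, 0, 0]],
    [[0, 0, -0.4], [0, 0, 0]],
    [[0, 0, -0.6], [0, 0, 0]],
    [[0, 0, -0.75], [0, 0, 0]],
    [[0, 0, -0.75], [0, 0, 0]]
  ],
  "claw": 0.48
}}

```text
clock: 47.5
tcp_pos: [0.4741, 0.2296, 0.2416]
orientation: [-0.146, 2.432, 0.058]
contact_force: [0.1, -0.2, 0.2]
grip_width: 0.0445
gripper_force: 0.0
```

```bash
python3 - <<'E'
from h import *
np.set_printoptions(precision=4,suppress=True)
c,s,a=heater();print(c,s,a)
for i in (1,2,3): w=well(i,c,a);k=carttop(w,.14,.18)
im,d=snap("top","top10")
for n in("handle","desiccant","bottle"):print(n,[(x["uv"],x["confidence"]) for x in r.mark_of("top",n)])
print(r.get_obs()["joints"].round(2))
for ang in (1.7,1.8,1.9): print(ang,proj("top",doorpt(CAB,ang,(-.05,.27,.275))),doorpt(CAB,ang,(-.05,.27,.275)))
E
```

```text
[0.5401 0.2999] [0.1799 0.2015] 0.12350981302638986
z-hist [(np.float64(0.14), 2), (np.float64(0.144), 15), (np.float64(0.148), 28), (np.float64(0.152), 20), (np.float64(0.156), 2)]
z-hist [(np.float64(0.14), 4), (np.float64(0.144), 11), (np.float64(0.148), 32), (np.float64(0.152), 24)]
z-hist [(np.float64(0.14), 4), (np.float64(0.144), 7), (np.float64(0.148), 32), (np.float64(0.152), 25), (np.float64(0.156), 4)]
handle [([343.7, 313.5], 0.44)]
desiccant []
bottle [([344.0, 313.0], 0.64), ([222.8, 173.9], 0.63), ([429.4, 228.1], 0.53), ([178.6, 226.7], 0.28)]
[ 0.56  0.04 -1.38  2.32  1.14  0.5  -0.06]
1.7 [335.3544 315.7455] [ 0.3048 -0.1799  0.275 ]
1.8 [345.5634 315.0372] [ 0.3071 -0.2072  0.275 ]
1.9 [355.6109 313.2847] [ 0.3122 -0.2342  0.275 ]
```

```bash
python3 - <<'E'
from h import *
plan(((.45,.2,.38),pose(np.radians(20),-.15,-1)),((.43,.08,.41),pose(0,-.6,-1)))
E
```

```text
[[-0.28, -0.096, -0.509], [0.091, 0.22, 0.146]] rows 2.9
[[-0.255, -0.562, -0.692], [0.165, 0.422, 0.437]] rows 3.8
```

Call:
{"api": "servo_tool", "payload": {
  "commands": [
    [[-0.28, -0.096, -0.51], [0.09, 0.22, 0.146]],
    [[-0.28, -0.096, -0.51], [0.09, 0.22, 0.146]],
    [[-0.28, -0.096, -0.51], [0.09, 0.22, 0.146]],
    [[-0.28, -0.096, -0.51], [0.09, 0.22, 0.146]],
    [[-0.255, -0.56, -0.69], [0.165, 0.422, 0.437]],
    [[-0.255, -0.56, -0.69], [0.165, 0.422, 0.437]],
    [[-0.255, -0.56, -0.69], [0.165, 0.422, 0.437]],
    [[-0.255, -0.56, -0.69], [0.165, 0.422, 0.437]],
    [[-0.255, -0.56, -0.69], [0.165, 0.422, 0.437]],
    [[-0.255, -0.56, -0.69], [0.165, 0.422, 0.437]]
  ],
  "claw": 0.55
}}

```text
clock: 48.9
tcp_pos: [0.431, 0.0792, 0.4094]
orientation: [-0.932, -2.998, -0.001]
contact_force: [-0.7, 0.4, -0.3]
grip_width: 0.0384
gripper_force: 0.0
```

```bash
python3 - <<'E'
from h import *
print(r.get_obs()["joints"].round(2))
plan(((.36,-.07,.41),pose(0,-1.2,-1)),((.308,-.2075,.40),pose(0,1.524,1)))
E
```

```text
[ 0.63 -0.02 -0.91  1.74 -0.02  1.42  0.69]
[[-0.104, -0.653, -0.003], [-0.0, -0.001, 0.38]] rows 4.0
[[-0.245, -1.224, 0.036], [-0.0, -0.001, 0.646]] rows 2.9
```

Call:
{"api": "servo_tool", "payload": {
  "commands": [
    [[-0.104, -0.653, 0], [0, 0, 0.38]],
    [[-0.104, -0.653, 0], [0, 0, 0.38]],
    [[-0.104, -0.653, 0], [0, 0, 0.38]],
    [[-0.104, -0.653, 0], [0, 0, 0.38]],
    [[-0.104, -0.653, 0], [0, 0, 0.38]],
    [[-0.2, -1, 0], [0, 0, 0.62]],
    [[-0.2, -1, 0], [0, 0, 0.62]],
    [[-0.2, -1, 0], [0, 0, 0.62]],
    [[-0.2, -1, 0], [0, 0, 0.62]]
  ]
}}

```text
clock: 49.8
tcp_pos: [0.3301, -0.1531, 0.4104]
orientation: [2.219, 2.22, 0.002]
contact_force: [0.5, 1.5, 0.4]
grip_width: 0.0382
gripper_force: 0.0
```

```bash
python3 - <<'E'
from h import *
print(r.get_obs()["joints"].round(2));snap("top")
plan(((.3085,-.2078,.40),pose(0,1.524,1)),((.3085,-.2078,.262),pose(0,1.524,1)))
E
```

```text
[ 0.98 -0.2  -0.58  1.87 -0.11  1.43  0.43]
[[-0.221, -0.089, 0.042], [0.002, 0.001, 0.032]] rows 1.2
[[-0.22, -0.09, 0.594], [0.002, 0.001, 0.032]] rows 2.8
```

Call:
{"api": "servo_tool", "payload": {
  "commands": [
    [[-0.221, -0.089, 0.042], [0, 0, 0.032]],
    [[-0.221, -0.089, 0.042], [0, 0, 0.032]],
    [[-0.221, -0.089, 0.042], [0, 0, 0.032]],
    [[-0.221, -0.089, 0.042], [0, 0, 0.032]],
    [[-0.221, -0.089, 0.25], [0, 0, 0.032]],
    [[-0.221, -0.089, 0.42], [0, 0, 0.032]],
    [[-0.221, -0.089, 0.55], [0, 0, 0.032]],
    [[-0.221, -0.089, 0.594], [0, 0, 0.032]],
    [[-0.221, -0.089, 0.594], [0, 0, 0.032]]
  ]
}}

```text
clock: 50.75
tcp_pos: [0.308, -0.208, 0.2621]
orientation: [2.276, 2.163, 0.002]
contact_force: [-0.7, -0.3, -0.1]
grip_width: 0.0385
gripper_force: 0.0
```

Call:
{"api": "servo_tool", "payload": {
  "commands": [
    [[0, 0, 0], [0, 0, 0]],
    [[0, 0, 0], [0, 0, 0]],
    [[0, 0, 0], [0, 0, 0]],
    [[0, 0, 0], [0, 0, 0]],
    [[0, 0, 0], [0, 0, 0]]
  ],
  "claw": 1,
  "squeeze": 50
}}

```text
clock: 51.25
tcp_pos: [0.3097, -0.2099, 0.2645]
orientation: [2.274, 2.156, 0.004]
contact_force: [1.4, 0.5, 7.5]
grip_width: 0.01
gripper_force: 49.1
```

```bash
python3 - <<'E'
from h import *
print(r.get_obs()["joints"].round(2))
for a in np.arange(1.75,1.14,-.05):
    p=doorpt(CAB,a,(-.05,.27,.262));s,t=rel(p,pose(0,CAB[2]+a));print(round(a,2),s.round(3).tolist(),t.round(3).tolist())
E
```

```text
[ 1.02 -0.08 -0.54  2.11 -0.04  1.09  0.44]
1.75 [0.064, -0.02, 0.01] [0.005, 0.002, 0.028]
1.7 [0.119, -0.026, 0.009] [0.005, 0.002, 0.06]
1.65 [0.174, -0.03, 0.009] [0.005, 0.002, 0.091]
1.6 [0.229, -0.03, 0.009] [0.005, 0.002, 0.123]
1.55 [0.284, -0.028, 0.009] [0.005, 0.002, 0.155]
1.5 [0.338, -0.024, 0.008] [0.005, 0.002, 0.187]
1.45 [0.393, -0.016, 0.008] [0.005, 0.002, 0.219]
1.4 [0.447, -0.006, 0.008] [0.005, 0.002, 0.25]
1.35 [0.5, 0.006, 0.008] [0.005, 0.001, 0.282]
1.3 [0.553, 0.022, 0.008] [0.005, 0.001, 0.314]
1.25 [0.605, 0.04, 0.008] [0.005, 0.001, 0.346]
1.2 [0.655, 0.061, 0.008] [0.006, 0.001, 0.378]
1.15 [0.705, 0.084, 0.008] [0.006, 0.001, 0.41]
```

Gripped at 10 mm. I'll swing the door shut along the arc.

Call:
{"api": "servo_tool", "payload": {
  "commands": [
    [[0.064, -0.016, 0], [0, 0, 0.028]],
    [[0.119, -0.023, 0], [0, 0, 0.06]],
    [[0.174, -0.028, 0], [0, 0, 0.091]],
    [[0.229, -0.03, 0], [0, 0, 0.123]],
    [[0.284, -0.028, 0], [0, 0, 0.155]],
    [[0.338, -0.024, 0], [0, 0, 0.187]],
    [[0.393, -0.016, 0], [0, 0, 0.219]],
    [[0.447, -0.006, 0], [0, 0, 0.25]],
    [[0.5, 0.006, 0], [0, 0, 0.282]],
    [[0.553, 0.022, 0], [0, 0, 0.314]],
    [[0.605, 0.04, 0], [0, 0, 0.346]],
    [[0.655, 0.061, 0], [0, 0, 0.378]],
    [[0.705, 0.084, 0], [0, 0, 0.41]],
    [[0.705, 0.084, 0], [0, 0, 0.41]]
  ]
}}

```text
clock: 52.65
tcp_pos: [0.3414, -0.0338, 0.2645]
orientation: [2.84, 1.326, 0.011]
contact_force: [1.4, -1.4, 10.6]
grip_width: 0.0098
gripper_force: 50.6
```

```bash
python3 - <<'E'
from h import *
print(r.get_obs()["joints"].round(2))
for a in np.arange(1.1,.39,-.05):
    p=doorpt(CAB,a,(-.05,.27,.2645));s,t=rel(p,pose(0,CAB[2]+a));print(round(a,2),s.round(3).tolist(),t.round(3).tolist())
E
```

```text
[ 0.96 -0.17 -0.9   2.15 -0.15  1.09 -0.56]
1.1 [0.047, -0.01, -0.0] [0.006, -0.002, 0.032]
1.05 [0.102, -0.016, 0.0] [0.006, -0.002, 0.064]
1.0 [0.157, -0.019, 0.0] [0.006, -0.002, 0.095]
0.95 [0.212, -0.019, 0.0] [0.006, -0.003, 0.127]
0.9 [0.266, -0.017, 0.001] [0.006, -0.003, 0.159]
0.85 [0.321, -0.012, 0.001] [0.006, -0.003, 0.191]
0.8 [0.375, -0.004, 0.001] [0.006, -0.003, 0.223]
0.75 [0.429, 0.006, 0.001] [0.006, -0.003, 0.254]
0.7 [0.483, 0.019, 0.002] [0.006, -0.003, 0.286]
0.65 [0.535, 0.035, 0.002] [0.006, -0.004, 0.318]
0.6 [0.587, 0.054, 0.002] [0.005, -0.004, 0.35]
0.55 [0.638, 0.075, 0.003] [0.005, -0.004, 0.382]
0.5 [0.687, 0.098, 0.003] [0.005, -0.004, 0.414]
0.45 [0.736, 0.124, 0.003] [0.005, -0.004, 0.446]
0.4 [0.783, 0.152, 0.004] [0.005, -0.004, 0.477]
```

Call:
{"api": "servo_tool", "payload": {
  "commands": [
    [[0.047, -0.01, 0], [0, 0, 0.032]],
    [[0.102, -0.016, 0], [0, 0, 0.064]],
    [[0.157, -0.019, 0], [0, 0, 0.095]],
    [[0.212, -0.019, 0], [0, 0, 0.127]],
    [[0.266, -0.017, 0], [0, 0, 0.159]],
    [[0.321, -0.012, 0], [0, 0, 0.191]],
    [[0.375, -0.004, 0], [0, 0, 0.223]],
    [[0.429, 0.006, 0], [0, 0, 0.254]],
    [[0.483, 0.019, 0], [0, 0, 0.286]],
    [[0.535, 0.035, 0], [0, 0, 0.318]],
    [[0.587, 0.054, 0], [0, 0, 0.35]],
    [[0.638, 0.075, 0], [0, 0, 0.382]],
    [[0.687, 0.098, 0], [0, 0, 0.414]],
    [[0.736, 0.124, 0], [0, 0, 0.446]],
    [[0.783, 0.152, 0], [0, 0, 0.477]],
    [[0.783, 0.152, 0], [0, 0, 0.477]]
  ]
}}

```text
clock: 54.25
tcp_pos: [0.4954, 0.0937, 0.2645]
orientation: [-3.134, -0.195, -0.011]
contact_force: [-1.0, 3.8, 10.2]
grip_width: 0.0094
gripper_force: 50.6
```

```bash
python3 - <<'E'
from h import *
print(r.get_obs()["joints"].round(2))
for a in np.arange(.35,-.06,-.05):
    p=doorpt(CAB,a,(-.05,.27,.2645));s,t=rel(p,pose(0,CAB[2]+a));print(round(a,2),p.round(3),s.round(3).tolist(),t.round(3).tolist())
E
```

```text
[ 0.6   0.3  -1.07  1.84  0.28  1.16 -2.02]
0.35 [0.509 0.096 0.264] [0.056, -0.001, 0.0] [-0.0, -0.004, 0.032]
0.3 [0.523 0.099 0.264] [0.111, -0.007, 0.001] [-0.001, -0.004, 0.064]
0.25 [0.536 0.101 0.264] [0.166, -0.01, 0.001] [-0.001, -0.004, 0.096]
0.2 [0.55  0.103 0.264] [0.221, -0.01, 0.002] [-0.001, -0.004, 0.128]
0.15 [0.564 0.104 0.264] [0.276, -0.008, 0.002] [-0.001, -0.004, 0.159]
0.1 [0.577 0.105 0.264] [0.33, -0.003, 0.002] [-0.001, -0.004, 0.191]
0.05 [0.591 0.104 0.264] [0.385, 0.005, 0.003] [-0.001, -0.004, 0.223]
0.0 [0.605 0.103 0.264] [0.438, 0.015, 0.003] [-0.001, -0.004, 0.255]
-0.05 [0.618 0.102 0.264] [0.492, 0.028, 0.004] [-0.001, -0.004, 0.287]
```

Call:
{"api": "servo_tool", "payload": {
  "commands": [
    [[0.056, -0.001, 0], [0, 0, 0.032]],
    [[0.111, -0.007, 0], [0, 0, 0.064]],
    [[0.166, -0.01, 0], [0, 0, 0.096]],
    [[0.221, -0.01, 0], [0, 0, 0.128]],
    [[0.276, -0.008, 0], [0, 0, 0.159]],
    [[0.33, -0.003, 0], [0, 0, 0.191]],
    [[0.36, 0, 0], [0, 0, 0.207]],
    [[0.385, 0.005, 0], [0, 0, 0.223]],
    [[0.41, 0.01, 0], [0, 0, 0.239]],
    [[0.438, 0.015, 0], [0, 0, 0.255]],
    [[0.438, 0.015, 0], [0, 0, 0.255]]
  ]
}}

```text
clock: 55.35
tcp_pos: [0.6033, 0.1067, 0.2647]
orientation: [-3.105, 0.426, -0.009]
contact_force: [0.1, 12.3, 2.0]
grip_width: 0.0099
gripper_force: 49.9
```

Call:
{"api": "servo_tool", "payload": {
  "commands": [
    [[0.01, 0.002, 0], [0, 0, 0.005]],
    [[0.02, 0.004, 0], [0, 0, 0.01]],
    [[0.02, 0.004, 0], [0, 0, 0.01]]
  ]
}}

```text
clock: 55.65
tcp_pos: [0.6064, 0.1064, 0.2647]
orientation: [-3.101, 0.446, -0.007]
contact_force: [-0.8, 15.3, 1.5]
grip_width: 0.0101
gripper_force: 49.9
```

Call:
{"api": "servo_tool", "payload": {
  "commands": [
    [[0.01, 0.01, 0], [0, 0, 0.005]],
    [[0.02, 0.02, 0], [0, 0, 0.01]],
    [[0.03, 0.02, 0], [0, 0, 0.015]],
    [[0.03, 0.02, 0], [0, 0, 0.015]]
  ]
}}

```text
clock: 56.05
tcp_pos: [0.6064, 0.1065, 0.2647]
orientation: [-3.093, 0.47, 0.009]
contact_force: [-16.4, 26.5, 6.5]
grip_width: 0.0099
gripper_force: 50.9
```

```bash
cat >> h.py <<'E'
def door_angle():
    # from depth: top rail of door / cabinet front rail seen from above, z in .30-.32, outside the cabinet front
    P=cloud("top",snap("top")[1],200,380,150,330);L=(P[...,:2]-CAB[:2])@R.from_euler("z",CAB[2]).as_matrix()[:2,:2]
    k=L[(abs(P[...,2]-.309)<.008)&(L[...,0]<-.09)&(abs(L[...,1])<.16)]
    for y in np.arange(-.14,.15,.04):
        j=k[abs(k[:,1]-y)<.02];print(round(y,2),len(j),np.percentile(j[:,0],[2,5,20,50]).round(4) if len(j) else "")
E
python3 - <<'E'
from h import *
door_angle();print(r.get_obs()["contact_force"])
E
```

```text
-0.14 123 [-0.1222 -0.1215 -0.1163 -0.1066]
-0.1 178 [-0.1217 -0.1212 -0.117  -0.1069]
-0.06 178 [-0.1212 -0.1207 -0.1163 -0.1064]
-0.02 174 [-0.1212 -0.1207 -0.1156 -0.1059]
0.02 175 [-0.1211 -0.1204 -0.1158 -0.1062]
0.06 114 [-0.1203 -0.1184 -0.1119 -0.1018]
0.1 0 
0.14 0 
[-16.95026286  25.54989161   6.3411618 ]
```

Call:
{"api": "servo_tool", "payload": {
  "commands": [
    [[-0.01, -0.03, 0], [0, 0, 0]],
    [[-0.012, -0.05, 0], [0, 0, 0]],
    [[-0.012, -0.05, 0], [0, 0, 0]]
  ]
}}

```text
clock: 56.4
tcp_pos: [0.6064, 0.1064, 0.2645]
orientation: [3.097, -0.486, -0.014]
contact_force: [-27.5, -0.6, 23.5]
grip_width: 0.0096
gripper_force: 52.7
```

Call:
{"api": "servo_tool", "payload": {
  "commands": [
    [[0, 0, 0], [0, 0, 0]],
    [[0, 0, 0], [0, 0, 0]],
    [[0, 0, 0], [0, 0, 0]],
    [[0, 0, 0], [0, 0, 0]],
    [[0, 0, -0.2], [0, 0, 0]],
    [[0, 0, -0.4], [0, 0, 0]],
    [[0, 0, -0.5], [0, 0, 0]],
    [[0, 0, -0.5], [0, 0, 0]]
  ],
  "claw": 0.6
}}

```text
clock: 57.2
tcp_pos: [0.6149, 0.1057, 0.3926]
orientation: [-3.101, 0.495, -0.016]
contact_force: [0.8, 0.1, -1.2]
grip_width: 0.0343
gripper_force: 0.0
```

```bash
python3 - <<'E'
from h import *
np.set_printoptions(precision=4,suppress=True)
door_angle();print(r.get_obs()["joints"].round(2))
hs=[heater() for _ in range(3)];print(hs)
P=cloud("top",snap("top")[1],150,260,200,300)
c=np.mean([x[0] for x in hs],0);a=np.mean([x[2] for x in hs]);M=R.from_euler("z",a).as_matrix()[:2,:2]
b=c+M@np.array([-.0545,-.0535]);k=P[np.hypot(P[...,0]-b[0],P[...,1]-b[1])<.022];k=k[k[:,2]>.094];print("button",b,len(k),k.mean(0),k.max(0),np.percentile(k[:,2],[10,50,90]))
j=k[k[:,2]>np.percentile(k[:,2],90)-.004];print(j.mean(0),(j.min(0)+j.max(0))/2)
E
```

```text
-0.14 122 [-0.1219 -0.1214 -0.116  -0.1065]
-0.1 177 [-0.1217 -0.1211 -0.1165 -0.1066]
-0.06 179 [-0.1213 -0.121  -0.1164 -0.1065]
-0.02 177 [-0.1213 -0.1208 -0.1162 -0.1062]
0.02 176 [-0.1208 -0.1204 -0.1157 -0.1062]
0.06 101 [-0.1197 -0.1182 -0.1105 -0.1009]
0.1 0 
0.14 0 
[ 0.36  0.41 -0.91  1.39  0.32  1.49 -2.42]
[(array([0.5401, 0.2994]), array([0.1804, 0.2014]), np.float64(0.12406762043908537)), (array([0.5401, 0.2995]), array([0.1796, 0.2008]), np.float64(0.12052972744421275)), (array([0.5403, 0.3001]), array([0.1807, 0.2018]), np.float64(0.12106780249770654))]
button [0.4926 0.2399] 145 [0.4921 0.2376 0.1029] [0.5127 0.2571 0.1127] [0.0968 0.1015 0.1103]
[0.4918 0.2378 0.1088] [0.4929 0.238  0.1095]
```

```bash
python3 - <<'E'
from h import *
q=pose(0,.25,1)
plan(((.492,.238,.30),q),((.492,.238,.12),q))
E
```

```text
[[-0.626, -0.36, 0.343], [0.002, -0.001, -0.361]] rows 4.0
[[-0.627, -0.362, 1.063], [0.002, -0.001, -0.361]] rows 3.6
```

Call:
{"api": "servo_tool", "payload": {
  "commands": [
    [[-0.626, -0.36, 0], [0, 0, -0.36]],
    [[-0.626, -0.36, 0], [0, 0, -0.36]],
    [[-0.626, -0.36, 0], [0, 0, -0.36]],
    [[-0.626, -0.36, 0.2], [0, 0, -0.36]],
    [[-0.626, -0.36, 0.4], [0, 0, -0.36]],
    [[-0.626, -0.36, 0.6], [0, 0, -0.36]],
    [[-0.626, -0.36, 0.7], [0, 0, -0.36]],
    [[-0.626, -0.36, 0.7], [0, 0, -0.36]]
  ],
  "claw": 1
}}

```text
clock: 58.25
tcp_pos: [0.4899, 0.2358, 0.2069]
orientation: [3.111, 0.391, -0.01]
contact_force: [-0.0, -0.0, -0.2]
grip_width: 0.0
gripper_force: 0.0
```

```bash
python3 - <<'E'
from h import *
o=r.get_obs();print(o["joints"].round(2),o["contact_force"],heater(),o["tcp_pos"])
q=pose(0,.25,1)
plan(((.4915,.238,.12),q),((.4915,.238,.094),q),((.4915,.238,.082),q),((.4915,.238,.079),q))
E
```

```text
[ 0.23  0.45 -1.03  1.82  0.43  1.12 -2.27] [-0.02139427 -0.03721313 -0.23331726] (array([0.5948959 , 0.24273133]), array([0.2163391 , 0.10844536]), np.float64(-0.6879513680567404)) [0.48990564 0.23582916 0.20692532]
[[0.001, -0.003, 0.361], [0.002, 0.002, -0.0]] rows 1.8
[[0.002, -0.004, 0.465], [0.002, 0.002, -0.0]] rows 0.5
[[0.002, -0.004, 0.513], [0.002, 0.002, -0.0]] rows 0.2
[[0.002, -0.004, 0.525], [0.002, 0.002, -0.0]] rows 0.1
```

Call:
{"api": "servo_tool", "payload": {
  "commands": [
    [[0.002, -0.004, 0.2], [0, 0, 0]],
    [[0.002, -0.004, 0.36], [0, 0, 0]],
    [[0.002, -0.004, 0.44], [0, 0, 0]],
    [[0.002, -0.004, 0.46], [0, 0, 0]],
    [[0.002, -0.004, 0.46], [0, 0, 0]]
  ]
}}

```text
clock: 58.8
tcp_pos: [0.4946, 0.2401, 0.0986]
orientation: [3.116, 0.39, 0.007]
contact_force: [-0.6, -0.1, 1.0]
grip_width: -0.0001
gripper_force: 0.0
```

Call:
{"api": "servo_tool", "payload": {
  "commands": [
    [[0, 0, 0.012], [0, 0, 0]],
    [[0, 0, 0.024], [0, 0, 0]],
    [[0, 0, 0.036], [0, 0, 0]],
    [[0, 0, 0.036], [0, 0, 0]]
  ]
}}

```text
clock: 59.2
tcp_pos: [0.4938, 0.2392, 0.0883]
orientation: [3.115, 0.39, 0.005]
contact_force: [-0.1, 0.1, -0.0]
grip_width: 0.0002
gripper_force: 0.0
```

Not touching yet, so I'll carry on down in small steps.

Call:
{"api": "servo_tool", "payload": {
  "commands": [
    [[0, 0, 0.012], [0, 0, 0]],
    [[0, 0, 0.024], [0, 0, 0]],
    [[0, 0, 0.024], [0, 0, 0]],
    [[0, 0, 0.024], [0, 0, 0]]
  ]
}}

```text
clock: 59.6
tcp_pos: [0.494, 0.2394, 0.0825]
orientation: [3.115, 0.39, 0.006]
contact_force: [-0.8, -0.7, 4.3]
grip_width: -0.0001
gripper_force: 2.3
```

Call:
{"api": "servo_tool", "payload": {
  "commands": [
    [[0, 0, 0.012], [0, 0, 0]],
    [[0, 0, 0.024], [0, 0, 0]],
    [[0, 0, 0.024], [0, 0, 0]],
    [[0, 0, 0.024], [0, 0, 0]]
  ]
}}

```text
clock: 60.0
tcp_pos: [0.4942, 0.2397, 0.081]
orientation: [3.111, 0.39, 0.009]
contact_force: [-12.5, -12.3, 50.6]
grip_width: -0.0001
gripper_force: 25.2
```

Call:
{"api": "servo_tool", "payload": {
  "commands": [
    [[0, 0, -0.05], [0, 0, 0]],
    [[0, 0, -0.2], [0, 0, 0]],
    [[0, 0, -0.4], [0, 0, 0]],
    [[0, 0, -0.6], [0, 0, 0]],
    [[-0.4, 0, -0.8], [0, 0, 0]],
    [[-0.4, 0, -0.8], [0, 0, 0]],
    [[-0.4, 0, -0.8], [0, 0, 0]],
    [[-0.4, 0, -0.8], [0, 0, 0]]
  ]
}}

```text
clock: 60.8
tcp_pos: [0.3953, 0.2147, 0.2766]
orientation: [3.112, 0.39, 0.009]
contact_force: [0.5, 0.2, -0.8]
grip_width: -0.0004
gripper_force: 0.0
```

```bash
python3 - <<'E'
from h import *
np.set_printoptions(precision=4,suppress=True)
c,s,a=heater();print(c,s,a)
for i in (1,2,3): carttop(well(i,c,a),.14,.18)
door_angle();snap("side","side_end");snap("top","top_end")
a=cv2.imread("pics/side_end.png")[100:330,130:400];b=cv2.imread("pics/top_end.png")[90:320,130:400]
cv2.imwrite("pics/end.png",cv2.resize(np.hstack([a,b]),None,fx=1.48,fy=1.48))
E
```

```text
[0.5404 0.2991] [0.1804 0.2007] 0.11945852915237731
z-hist [(np.float64(0.14), 7), (np.float64(0.144), 6), (np.float64(0.148), 39), (np.float64(0.152), 18), (np.float64(0.156), 1)]
z-hist [(np.float64(0.14), 3), (np.float64(0.144), 9), (np.float64(0.148), 35), (np.float64(0.152), 17), (np.float64(0.156), 4)]
z-hist [(np.float64(0.14), 3), (np.float64(0.144), 9), (np.float64(0.148), 27), (np.float64(0.152), 30), (np.float64(0.156), 3)]
-0.14 124 [-0.122  -0.1216 -0.1169 -0.1072]
-0.1 181 [-0.1216 -0.1213 -0.1164 -0.1064]
-0.06 179 [-0.1215 -0.121  -0.1165 -0.1066]
-0.02 178 [-0.1212 -0.1207 -0.1161 -0.1063]
0.02 175 [-0.121  -0.1204 -0.1157 -0.1063]
0.06 172 [-0.1206 -0.1202 -0.1156 -0.1061]
0.1 177 [-0.137  -0.1204 -0.1164 -0.1066]
0.14 165 [-0.1577 -0.1528 -0.1197 -0.1094]
```

View pics/end.png

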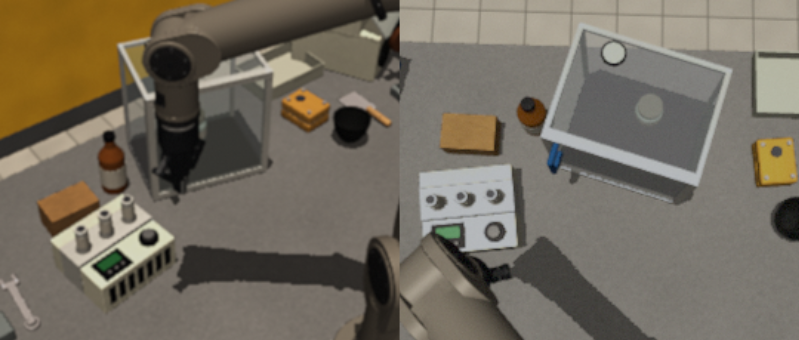

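The final picture shows the three cartridges seated in the heater at (82,240), (105,222) and (128,208). The door is flush, and the jar, bottle and carton are in place.

```bash
python3 -c "
from bench import r
print(r.hand_in())"
```

```text
the job is handed in; nothing more can be done
None
```

The job is handed in with no verdict returned: all three cartridges are seated upright in their own wells, the door is shut, and the start button was then pressed to its stop (about 50 N at the wrist).

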